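Make up the condiment stand

ROBOT

A 6-joint arm with a two-finger parallel gripper is mounted at the origin on a cart in front of the work surface, level with it; the furniture and walls round the work are solid. World frame = base frame: x ahead of the robot, y to its left, z up, the work surface at z = 0. Lengths are in mm, angles in degrees, forces in N, time in s.
With the tool pointing down it reaches from about 300 to 850 mm from the base axis. Payload 4.2 kg.
Tool frame: the origin (TCP) lies midway between the tips of the shut fingers; the grasp point (between the pads) lies 19 mm behind it; z points along the fingers, y is the direction in which the jaws open and shut (so a half turn about z gives the same grasp; the last joint's range is limited). The gripper opens to 91 mm and grips with 3 to 60 N. Pads are 32 mm wide; open, the fingers measure 118 mm over their backs; the gripper's body (76 mm by 178 mm) begins 60 mm behind the grasp point.
Start: joints at [-72.938, 18.312, 89.639, -0, 72.044, -1.146], TCP at [179.678, -546.223, 213.976] pointing down, gripper open.
Joint ranges: [-177.97, 177.97], [-48.28, 115.42], [12.27, 149.76], [-77.06, 257.06], [2.81, 150.46], [-146.56, 146.56]. Speed limits (degrees/s): [147.25, 147.25, 180, 180, 180, 180].

INTERFACE

Orientations are given as [roll, pitch, yaw] about the fixed x, y, z axes, in that order (R = Rz(yaw) Ry(pitch) Rx(roll)).
In Python, from workcell import env gives the robot as it stands.
- The arm moves only by the shell command python3 -m jog 'ROWS' [FORCE]. ROWS is JSON, a list of rows, each an object of numbers: "dx", "dy", "dz": the shift along the world's x, y, z in m; "wx", "wy", "wz": the turn, a rotation vector about the world's x, y, z in rad; "grip": the gripper's target within -1 to 1 (shut at 1, half-way at 0, fully open at -1). In form: [{"dx": .., "dy": .., "dz": .., "wx": .., "wy": .., "wz": .., "grip": ..}, ...]. A call has 1 to 10 rows; each row shifts and turns the commanded pose from where the row before left it; what a row does not reach is not made up. A row lasts 1/10 s, in which the tool goes at most 50 mm and 8.59 degrees, less where a joint would pass 70% of its speed; a pose out of reach is approached as far as the arm can. A call with a gripper value outside its range is refused whole. The fingers move at their own pace and stop on an object; FORCE is the grip in N (left out, the last holds). Time passes only in rows, so rows that do not move let the fingers close. It gives the time, the measured TCP pose, the force and the opening at its end, in the units of the state.
- env.state(): the state, without advancing time (a new reading comes with each control period).
- env.grab_frame(name): name is "scene" or "top" or "wrist"; returns the picture (480x640x3 uint8, red, green, blue); there is no depth.
- env.get_calibration(name): a dict with "fx", "fy", "cx", "cy" (pixels), "R" (3x3) and "t" (3): a world point X has camera coordinates R X + t. Camera axes: x right, y down, z forward; pixel columns grow to the right and rows downward; lengths in mm; the calibration is good to about 2 mm. A picture is of the moment at which its call begins: read the wrist's pose just before it. get_calibration takes no time and is no camera call; for the wrist camera it gives the pose at the moment of the call.
- env.job_done(): hands the job in, once; it reports no verdict.
The state is a dict: "time_s": time; "qpos": joint angles; "qvel": joint speeds; "effort": joint torques, N m; "ee_pos": TCP position; "ee_rot": TCP orientation; "force": force on the tool from outside, world axes, zero at the start; "torque": the same for the moment, N m; "gripper_width": finger opening in mm.
Only numpy, scipy, OpenCV 4.12 (cv2) and the standard library are available. Lean on these libraries where they do the work, as an engineer would, in place of code of your own. Each camera call takes 0.05 s, during which the arm holds its last target. There are 200 camera calls.

TASK

Make up the condiment stand for the bar: first lower the empty light-wood plate, pads up, onto the dark foot so that both dowel pins enter its two holes and it lies fully home. Then stand the three condiments upright on their pads on the plate, centred: the sugar caddy square on the rectangular pad, the black flask on the large round pad and the shaker mill on the small round pad. Keep the condiments upright all the time and leave the jigger, the tamper and the kitchen timer standing where they are.

Things in the scene. Friction and masses are not known exactly. Their poses are not given: they have to be found in the camera images.
- stand_foot: Foot of the stand, fixed on the grey board (whose top is 26 mm above the work surface and carries all these things): dark wooden bar 264 x 50 mm, 20 mm tall. On it two upright steel pins of 8 mm diameter at x = -121 and +121 mm (y = 0), 12 mm tall, the upper 6 mm tapering to a 3 mm tip. Origin: centre of its underside; x along its length, z up.
- stand_plate: Loose light-wood plate, 264 x 64 x 14 mm, 0.22 kg; grip it across its width at the middle. 14 mm through holes at x = -121 and +121 mm; fits the foot either way round. Black pads on top, all at y = 0: rectangular (66 x 58 mm) at x = -73, large round (58 mm) at x = +4, small round (44 mm) at x = +70. Origin: centre of its underside; x along its length, z up. Home, its top is 34 mm above the board.
- sugar_caddy: Sugar caddy: tan box holding upright paper sachets, about 0.16 kg, box 60 mm (its x) by 68 mm (its y) and 52 mm tall with 5 mm walls, 92 mm tall over the sachets; the box can be gripped across its 60 mm (x). Origin: centre of its underside; z up.
- mini_flask: Small black flask with a stepped cap, about 0.18 kg: body 57 mm diameter up to 41 mm height, then a cap of about 32 mm diameter up to 74 mm, which can be gripped. Origin: centre of its underside; z up.
- mill_1: Shaker mill, clear body and grey top, about 0.10 kg: 44 mm diameter up to about 70 mm height, then about 34 mm, 90 mm tall. Origin: centre of its underside; z up.
- jigger: Steel double-cone jigger, 44 mm diameter, 74 mm tall; loose, to be left alone. Origin: centre of its underside; z up.
- tamper: Coffee tamper, steel foot of 58 mm diameter, black grip, 82 mm tall; loose, to be left alone. Origin: centre of its underside; z up.
- timer: Round red and white kitchen timer, 62 mm diameter, 38 mm tall; loose, to be left alone. Origin: centre of its underside; z up.

How it is judged:
By the outcome, as a careful person would: the job done as asked, in the order asked, and still so for the second after the job is handed in, with the robot touching nothing.
It also fails if it takes over 102 s, if anything falls off the work surface, if the arm or the gripper's body presses on something with over 40 N, if the wrist force passes 120 N, or if a joint passes its speed limit or range.

## Working session

There is one attempt and no reset: what is moved stays moved. The work goes in short steps, Python scripts to look and compute and a shell command to move; the robot and the scene stay as the last step left them, time stands still between calls to the robot, and variables do not carry over. Pictures are saved under pics/ and viewed, about 12 in all and at most 16, crops included, and the job is handed in when it is done.

```bash
ls; mkdir -p pics
cat > h.py <<'E'
import numpy as np, cv2
from workcell import env
def grab(n,fn=None):
    im=env.grab_frame(n); c=env.get_calibration(n)
    if fn: cv2.imwrite('pics/'+fn,im[:,:,::-1])
    return im,c
def ray(c,u,v,z):
    R=np.array(c['R']);t=np.array(c['t']);o=-R.T@t
    d=R.T@np.array([(u-c['cx'])/c['fx'],(v-c['cy'])/c['fy'],1])
    return o+d*(z-o[2])/d[2]
def proj(c,X):
    p=np.array(c['R'])@np.array(X,float)+np.array(c['t'])
    return np.array([c['cx']+c['fx']*p[0]/p[2],c['cy']+c['fy']*p[1]/p[2]])
def tri(obs):  # [(c,u,v),...]
    A=[];b=[]
    for c,u,v in obs:
        R=np.array(c['R']);t=np.array(c['t']);o=-R.T@t
        d=R.T@np.array([(u-c['cx'])/c['fx'],(v-c['cy'])/c['fy'],1]);d/=np.linalg.norm(d)
        P=np.eye(3)-np.outer(d,d);A.append(P);b.append(P@o)
    return np.linalg.lstsq(np.vstack(A),np.hstack(b),rcond=None)[0]
E
python3 - <<'E'
from h import *
import json
for n in ['scene','top','wrist']:
    im,c=grab(n,n+'0.png'); json.dump({k:np.array(v).tolist() for k,v in c.items()},open(n+'0.json','w'))
    R=np.array(c['R']);print(n,c['fx'],c['cx'],-R.T@np.array(c['t']),R[2])
s=env.state();print(s['ee_pos'],s['ee_rot'],s['time_s'],s['gripper_width'],s['force'])
E
```

```text
pics
scene 526.9699438221321 322.4239266331804 [ 282.36048528 -501.9452119   813.39424257] [ 0.26427305  0.57276542 -0.77595073]
top 438.5716098682775 320.27659655593897 [497.01427586   9.73717962 902.94482868] [ 0.06333486  0.0421979  -0.99709981]
wrist 353.0849120043225 322.9796917488069 [ 246.15120971 -523.74038691  383.84378151] [-0.23878628 -0.07795915 -0.96793775]
[ 179.57127196 -545.85181381  213.31021347] [-1.79923137e+02 -2.38093487e-03  1.82099393e+01] 0.15 90.83106871918169 [0.96581379 0.06812947 0.07382924]
```

View pics/top0.png

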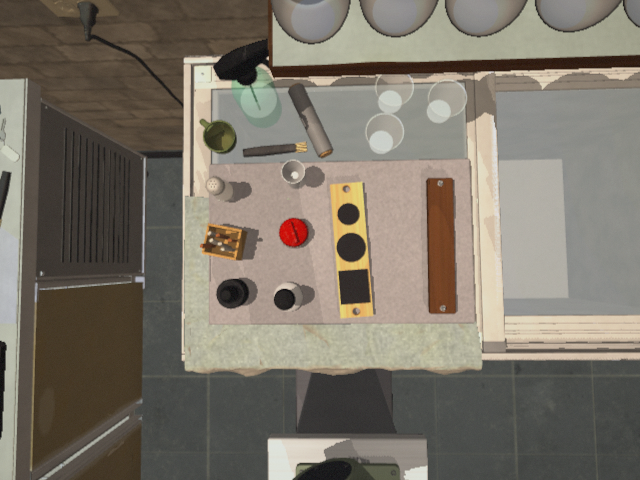

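View pics/scene0.png

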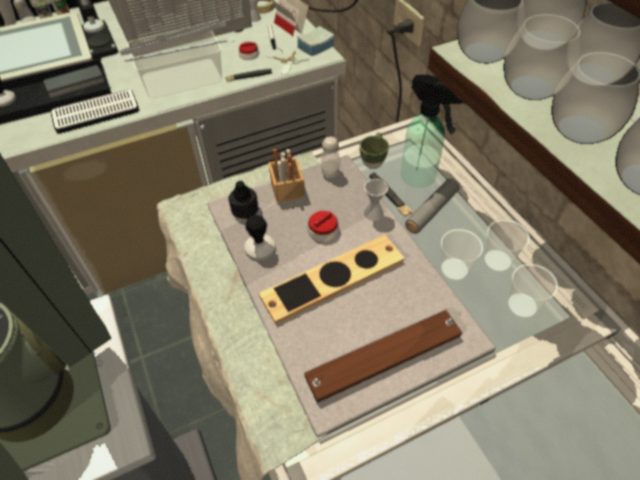

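The top view shows the plate at about (350,250), the foot at (441,245), mill (216,187), caddy (222,241), flask (232,292), jigger (293,172), timer (293,233) and tamper (287,296). The scene view shows the same things. Next I measure them.

```bash
cat > m.py <<'E'
from h import *
import json
def load(n): return cv2.imread(f'pics/{n}0.png'),json.load(open(n+'0.json'))
def blobs(mask,amin,box):
    n,l,s,ce=cv2.connectedComponentsWithStats(mask.astype(np.uint8))
    return [(ce[i].round(1).tolist(),int(s[i,4]),s[i,:4].tolist()) for i in range(1,n) if s[i,4]>amin and box[0]<ce[i][0]<box[1] and box[2]<ce[i][1]<box[3]]
for n,box in [('top',(195,480,155,330)),('scene',(205,500,130,420))]:
    im,c=load(n);hsv=cv2.cvtColor(im,cv2.COLOR_BGR2HSV);H,S,V=[hsv[:,:,i].astype(int) for i in range(3)]
    print(n,[ray(c,u,v,26).round().tolist() for u,v in ((320,240),(420,240),(320,140))])
    print('black',blobs(V<65,60,box))
    print('yellow',blobs((H>15)&(H<32)&(S>90)&(V>130),100,box))
    print('brown',blobs((H<16)&(S>100)&(V>50)&(V<140),200,box))
    print('red',blobs(((H<5)|(H>174))&(S>170)&(V>120),100,box))
E
python3 m.py
python3 - <<'E'
import cv2
a=cv2.imread('pics/top0.png')[155:330,190:480];b=cv2.imread('pics/scene0.png')[130:420,215:505]
cv2.imwrite('pics/crop1.png',cv2.resize(a,None,fx=2.75,fy=2.75,interpolation=cv2.INTER_CUBIC))
E
```

```text
top [[547.0, 47.0, 26.0], [544.0, -151.0, 26.0], [751.0, 45.0, 26.0]]
black [([347.8, 213.5], 323, [338, 204, 21, 20]), ([350.6, 246.9], 595, [337, 234, 28, 27]), ([353.7, 286.2], 904, [339, 270, 31, 34]), ([232.5, 292.9], 736, [217, 279, 32, 29]), ([284.2, 298.9], 332, [274, 289, 21, 21])]
yellow [([350.5, 241.3], 2350, [330, 182, 43, 136]), ([223.4, 240.4], 340, [202, 224, 40, 36])]
brown [([440.5, 245.6], 3488, [426, 178, 30, 135])]
red [([292.7, 231.9], 584, [279, 218, 28, 29])]
scene [[545.0, 79.0, 26.0], [717.0, -7.0, 26.0], [672.0, 342.0, 26.0]]
black [([271.1, 136.6], 383, [218, 118, 108, 38]), ([270.8, 144.8], 423, [219, 127, 107, 37]), ([301.7, 142.6], 170, [278, 134, 48, 19]), ([370.7, 145.0], 177, [362, 138, 23, 16]), ([306.0, 148.8], 91, [292, 143, 29, 12]), ([246.3, 160.9], 200, [221, 152, 52, 19]), ([373.5, 157.8], 157, [362, 153, 24, 10]), ([245.7, 168.3], 156, [223, 159, 51, 19]), ([247.7, 210.7], 1170, [230, 182, 36, 62]), ([365.7, 258.9], 247, [356, 252, 20, 15]), ([334.6, 273.9], 508, [321, 263, 28, 23]), ([296.6, 292.1], 824, [276, 276, 43, 34]), ([371.7, 375.5], 192, [318, 349, 113, 52])]
yellow [([297.8, 170.7], 102, [292, 158, 12, 24]), ([276.1, 176.7], 162, [268, 162, 25, 25]), ([336.6, 275.0], 2689, [259, 235, 145, 87])]
brown [([381.2, 355.2], 4675, [305, 311, 156, 90])]
red [([322.5, 221.7], 408, [309, 212, 28, 20])]
```

View pics/crop1.png

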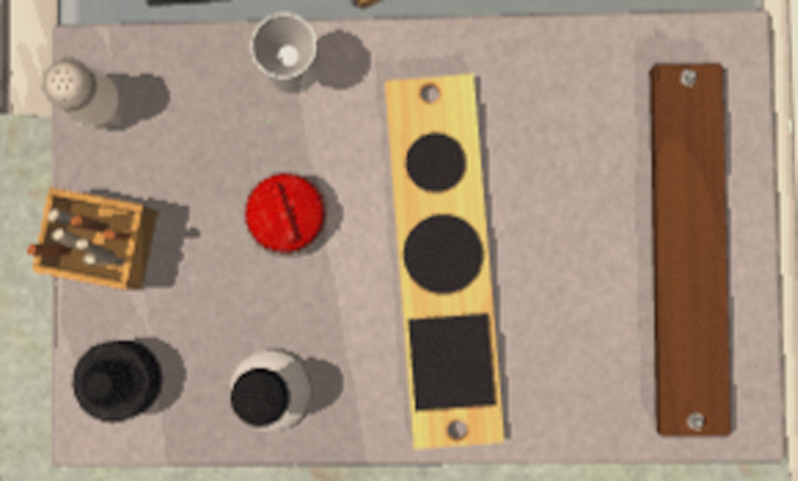

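```bash
python3 - <<'E'
from m import *
_,c=load('top')
for n,p,z in [('holeA',(346.7,188.8),40),('holeB',(356.5,311),40),('pinA',(440.2,183),55),('pinB',(443.5,308.1),55),('flask',(226.4,293.5),100),('mill',(215,185),116),('tamper',(284.2,298.9),108),('timer',(292.7,231.9),64),('jig',(293,172),100),('caddy',(222,240),90)]: print(n,ray(c,*p,z).round(1))
E
python3 -m jog '[{"dx":0.015,"dy":0.03,"dz":0.01,"wz":-0.03},{"dx":0.025,"dy":0.035,"dz":0.015,"wz":-0.03},{"dx":0.025,"dy":0.035,"dz":0.015,"wz":-0.03},{"dx":0.025,"dy":0.035,"dz":0.015,"wz":-0.03},{"dx":0.025,"dy":0.035,"dz":0.015,"wz":-0.03},{"dx":0.025,"dy":0.035,"dz":0.015,"wz":-0.03},{"dx":0.025,"dy":0.035,"dz":0.015,"wz":-0.03},{"dx":0.025,"dy":0.035,"dz":0.015,"wz":-0.03},{"dx":0.025,"dy":0.035,"dz":0.015,"wz":-0.03},{"dx":0.025,"dy":0.035,"dz":0.015,"wz":-0.03}]'
```

```text
top [[547.0, 47.0, 26.0], [544.0, -151.0, 26.0], [751.0, 45.0, 26.0]]
black [([347.8, 213.5], 323, [338, 204, 21, 20]), ([350.6, 246.9], 595, [337, 234, 28, 27]), ([353.7, 286.2], 904, [339, 270, 31, 34]), ([232.5, 292.9], 736, [217, 279, 32, 29]), ([284.2, 298.9], 332, [274, 289, 21, 21])]
yellow [([350.5, 241.3], 2350, [330, 182, 43, 136]), ([223.4, 240.4], 340, [202, 224, 40, 36])]
brown [([440.5, 245.6], 3488, [426, 178, 30, 135])]
red [([292.7, 231.9], 584, [279, 218, 28, 29])]
scene [[545.0, 79.0, 26.0], [717.0, -7.0, 26.0], [672.0, 342.0, 26.0]]
black [([271.1, 136.6], 383, [218, 118, 108, 38]), ([270.8, 144.8], 423, [219, 127, 107, 37]), ([301.7, 142.6], 170, [278, 134, 48, 19]), ([370.7, 145.0], 177, [362, 138, 23, 16]), ([306.0, 148.8], 91, [292, 143, 29, 12]), ([246.3, 160.9], 200, [221, 152, 52, 19]), ([373.5, 157.8], 157, [362, 153, 24, 10]), ([245.7, 168.3], 156, [223, 159, 51, 19]), ([247.7, 210.7], 1170, [230, 182, 36, 62]), ([365.7, 258.9], 247, [356, 252, 20, 15]), ([334.6, 273.9], 508, [321, 263, 28, 23]), ([296.6, 292.1], 824, [276, 276, 43, 34]), ([371.7, 375.5], 192, [318, 349, 113, 52])]
yellow [([297.8, 170.7], 102, [292, 158, 12, 24]), ([276.1, 176.7], 162, [268, 162, 25, 25]), ([336.6, 275.0], 2689, [259, 235, 145, 87])]
brown [([381.2, 355.2], 4675, [305, 311, 156, 90])]
red [([322.5, 221.7], 408, [309, 212, 28, 20])]
holeA [647.1  -7.2  40. ]
holeB [406.8 -22.8  40. ]
pinA [ 652.5 -187.3   55. ]
pinB [ 412.9 -186.9   55. ]
flask [446.5 217.5 100. ]
mill [645.2 235.1 116. ]
tamper [436.4 109.9 108. ]
timer [561.1  98.3  64. ]
jig [669.9  93.2 100. ]
caddy [545.7 228.8  90. ]invalid input
```

```bash
sed -i '/^for n,box/,$d' m.py
python3 -m jog '[{"dx":0.015,"dy":0.03,"dz":0.01,"wx":0,"wy":0,"wz":-0.03,"grip":-1},{"dx":0.025,"dy":0.035,"dz":0.015,"wx":0,"wy":0,"wz":-0.03,"grip":-1},{"dx":0.025,"dy":0.035,"dz":0.015,"wx":0,"wy":0,"wz":-0.03,"grip":-1},{"dx":0.025,"dy":0.035,"dz":0.015,"wx":0,"wy":0,"wz":-0.03,"grip":-1},{"dx":0.025,"dy":0.035,"dz":0.015,"wx":0,"wy":0,"wz":-0.03,"grip":-1},{"dx":0.025,"dy":0.035,"dz":0.015,"wx":0,"wy":0,"wz":-0.03,"grip":-1},{"dx":0.025,"dy":0.035,"dz":0.015,"wx":0,"wy":0,"wz":-0.03,"grip":-1},{"dx":0.025,"dy":0.035,"dz":0.015,"wx":0,"wy":0,"wz":-0.03,"grip":-1},{"dx":0.025,"dy":0.035,"dz":0.015,"wx":0,"wy":0,"wz":-0.03,"grip":-1},{"dx":0.025,"dy":0.035,"dz":0.015,"wx":0,"wy":0,"wz":-0.03,"grip":-1}]'
```

```text
time_s: 1.15
ee_pos: [420.2, -199.6, 359.5]
ee_rot: [180.0, 0.0, 0.9]
force: [-0.6, -0.8, -0.3]
gripper_width: 91.4
```

```bash
cat > w.py <<'E'
import sys,json
from h import *
n=sys.argv[1]
im,c=grab('wrist',f'w{n}.png'); json.dump({k:np.array(v).tolist() for k,v in c.items()},open(f'w{n}.json','w'))
R=np.array(c['R']);print(-R.T@np.array(c['t']),R[2])
E
python3 w.py 1
python3 -m jog '[{"dx":0.01,"dy":0.03,"dz":0.005,"wx":0,"wy":0,"wz":0,"grip":-1},{"dx":0.01,"dy":0.04,"dz":0.005,"wx":0,"wy":0,"wz":0,"grip":-1},{"dx":0.01,"dy":0.04,"dz":0.005,"wx":0,"wy":0,"wz":0,"grip":-1},{"dx":0.01,"dy":0.03,"dz":0.005,"wx":0,"wy":0,"wz":0,"grip":-1},{"dx":0,"dy":0,"dz":0,"wx":0,"wy":0,"wz":0,"grip":-1}]'; python3 w.py 2
python3 -m jog '[{"dx":0.01,"dy":0.03,"dz":0,"wx":0,"wy":0,"wz":0,"grip":-1},{"dx":0.01,"dy":0.04,"dz":0,"wx":0,"wy":0,"wz":0,"grip":-1},{"dx":0.01,"dy":0.04,"dz":0,"wx":0,"wy":0,"wz":0,"grip":-1},{"dx":0.01,"dy":0.03,"dz":0,"wx":0,"wy":0,"wz":0,"grip":-1},{"dx":0,"dy":0,"dz":0,"wx":0,"wy":0,"wz":0,"grip":-1}]'; python3 w.py 3
python3 -c "
import cv2
for i in '123': print(i)
a=[cv2.imread(f'pics/w{i}.png') for i in '123']
cv2.imwrite('pics/w12.png',cv2.resize(cv2.vconcat([cv2.hconcat(a[:2])]),(800,300)))"
```

```text
[ 493.33054602 -193.9240769   532.8921004 ] [-0.24359252 -0.00235574 -0.9698748 ]
time_s: 1.7
ee_pos: [460.5, -58.4, 379.2]
ee_rot: [-179.9, -0.1, 1.3]
force: [-0.8, -0.9, 0.3]
gripper_width: 91.3
[529.98670683 -58.41283595 549.33937301] [-0.25120401 -0.00607583 -0.96791509]
time_s: 2.25
ee_pos: [500.4, 80.3, 377.8]
ee_rot: [-180.0, 0.1, 1.2]
force: [-0.1, -1.6, -0.7]
gripper_width: 91.2
[570.19298628  80.38264648 548.4502459 ] [-0.25272542 -0.00634384 -0.96751724]
1
2
3
```

View pics/w1.png

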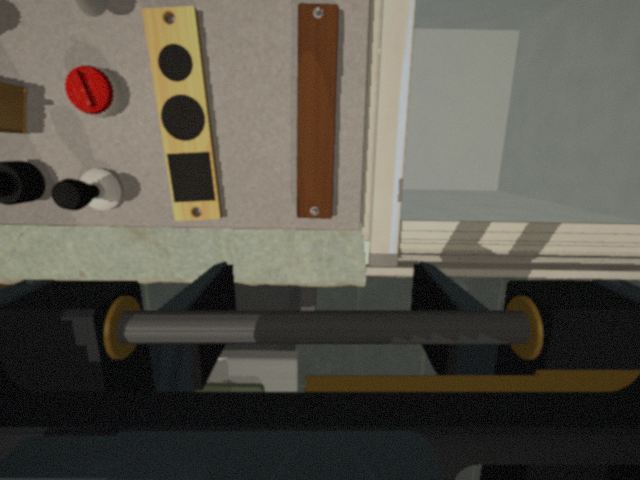

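View pics/w3.png

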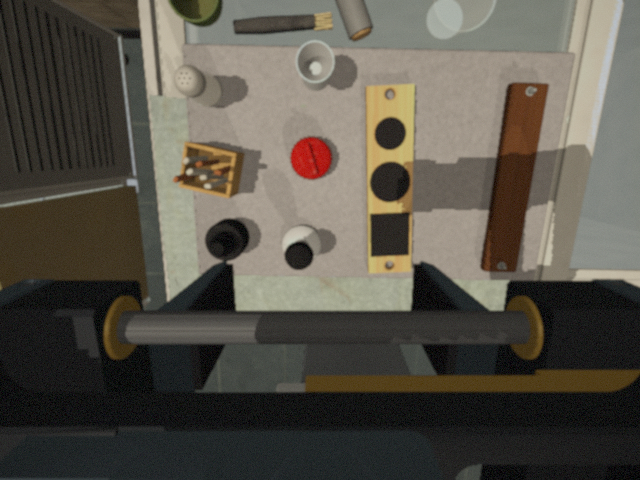

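Both wrist views show plate holes, pads and pins: holes at (168,17)/(196,212) and pins at (318,13)/(315,211) in w1, holes at (390,95)/(390,265) and pins at (530,92)/(501,266) in w3. I refine by masks and triangulate.

```bash
cat > t.py <<'E'
from h import *
import json
def holes(mask,lo,hi):
    cs,h=cv2.findContours(mask.astype(np.uint8),cv2.RETR_CCOMP,cv2.CHAIN_APPROX_NONE)
    big=max(range(len(cs)),key=lambda i:cv2.contourArea(cs[i]))
    hull=np.zeros(mask.shape,np.uint8);cv2.drawContours(hull,[cv2.convexHull(cs[big])],-1,1,-1)
    inn=((hull>0)&~mask).astype(np.uint8)
    n,l,s,ce=cv2.connectedComponentsWithStats(inn,connectivity=4)
    return sorted([(ce[i].round(1).tolist(),int(s[i,4])) for i in range(1,n) if lo<=s[i,4]<=hi],key=lambda a:a[0][1])
if __name__=='__main__':
  for n,roi in [('w1',(130,350,0,225)),('w2',(200,480,30,285)),('w3',(350,560,70,280)),('top0',(325,465,170,325)),('scene0',(250,475,230,405))]:
    im=cv2.imread(f'pics/{n}.png');hsv=cv2.cvtColor(im,cv2.COLOR_BGR2HSV)
    m=np.zeros(im.shape[:2],bool);m[roi[2]:roi[3],roi[0]:roi[1]]=1
    H,S,V=[hsv[:,:,i].astype(int) for i in range(3)]
    print(n,'plate',holes(m&(H>15)&(H<32)&(S>75)&(V>125),15,5000))
    print(n,'foot',holes(m&(H<16)&(S>100)&(V>30)&(V<150),6,300))
E
python3 t.py
```

```text
w1 plate [([168.5, 17.4], 105), ([174.9, 62.2], 1014), ([182.6, 117.2], 1580), ([191.1, 176.5], 2033), ([196.1, 211.9], 64)]
w1 foot [([317.6, 12.3], 102), ([298.0, 14.5], 8), ([338.0, 19.5], 16), ([298.0, 30.0], 9), ([337.0, 50.5], 20), ([336.0, 73.5], 6), ([336.0, 85.0], 15), ([297.0, 114.0], 71), ([335.0, 114.5], 20), ([334.0, 147.5], 14), ([297.0, 154.0], 7), ([297.0, 174.0], 9), ([333.0, 174.5], 16), ([332.0, 201.5], 8), ([313.9, 210.4], 68)]
w2 plate [([286.5, 59.6], 80), ([289.3, 100.6], 852), ([292.4, 150.9], 1337), ([295.8, 205.5], 1748), ([297.4, 237.8], 52)]
w2 foot [([419.0, 48.0], 13), ([427.6, 56.4], 89), ([405.0, 83.5], 6), ([442.0, 95.5], 6), ([404.0, 96.5], 8), ([403.0, 108.5], 8), ([402.0, 119.5], 6), ([439.0, 122.5], 6), ([401.0, 131.5], 6), ([438.0, 131.5], 6), ([437.0, 141.5], 6), ([400.1, 144.0], 8), ([436.0, 150.5], 6), ([399.0, 156.0], 7), ([398.0, 167.5], 6), ([433.0, 177.0], 7), ([397.0, 181.5], 10), ([431.8, 186.7], 6), ([396.2, 193.5], 13), ([430.8, 195.1], 12), ([395.0, 203.5], 6), ([429.7, 204.5], 11), ([429.0, 213.5], 8), ([394.0, 216.5], 6), ([393.0, 2
[... 539 characters left out ...]
211.9], 10), ([488.4, 216.1], 9), ([524.0, 219.5], 6), ([486.7, 226.2], 14), ([485.1, 236.1], 7), ([501.5, 265.5], 68), ([500.5, 271.0], 6), ([508.5, 271.0], 8)]
top0 plate [([345.9, 188.4], 38), ([348.0, 213.6], 361), ([350.8, 247.0], 653), ([353.9, 286.2], 968), ([355.9, 310.7], 39)]
top0 foot [([440.5, 178.0], 8), ([439.7, 182.7], 31), ([426.0, 195.0], 27), ([453.0, 204.5], 16), ([454.0, 248.0], 23), ([427.0, 249.5], 28), ([455.0, 293.5], 22), ([428.0, 296.5], 10), ([442.6, 307.7], 31)]
scene0 plate [([365.8, 258.9], 309), ([334.7, 273.8], 602), ([372.0, 276.0], 21), ([296.6, 292.0], 949), ([337.0, 292.5], 24), ([272.1, 304.0], 17)]
scene0 foot [([448.9, 321.3], 54), ([315.9, 382.2], 57)]
```

```bash
cat > t2.py <<'E'
from h import *
import json
L=lambda n:json.load(open(n+'.json'))
C={n:L(n) for n in ['w1','w2','w3','top0','scene0']}
O={'holeF':dict(w1=(168.5,17.4),w2=(286.5,59.6),w3=(389.2,94),top0=(345.9,188.4)),
'holeN':dict(w1=(196.1,211.9),w2=(297.4,237.8),w3=(388.8,264.7),top0=(355.9,310.7)),
'small':dict(w1=(174.9,62.2),w2=(289.3,100.6),w3=(389.9,133),top0=(348,213.6),scene0=(365.8,258.9)),
'large':dict(w1=(182.6,117.2),w2=(292.4,150.9),w3=(390.1,181.5),top0=(350.8,247),scene0=(334.7,273.8)),
'rect':dict(w1=(191.1,176.5),w2=(295.8,205.5),w3=(390.6,231.9),top0=(353.9,286.2),scene0=(296.6,292)),
'pinF':dict(w1=(317.6,12.3),w2=(427.6,56.4),w3=(530.2,90.7),top0=(439.7,182.7),scene0=(448.9,321.3)),
'pinN':dict(w1=(313.9,210.4),w2=(410.2,238.2),w3=(501.5,265.5),top0=(442.6,307.7),scene0=(315.9,382.2))}
P={}
for k,o in O.items():
    X=tri([(C[n],*uv) for n,uv in o.items()]);P[k]=X
    z=40 if 'pin' not in k else 52
    print(k,X.round(1),{n:(ray(C[n],*uv,z)[:2]).round(1).tolist() for n,uv in o.items()})
for a,b in (('holeF','holeN'),('pinF','pinN'),('small','rect'),('small','large')):
    d=P[a]-P[b];print(a,b,np.linalg.norm(d),np.degrees(np.arctan2(d[1],d[0])),(P[a]+P[b])/2)
E
python3 t2.py
```

```text
holeF [644.6  -6.3  59.4] {'w1': [654.9, 2.8], 'w2': [646.5, -8.3], 'w3': [646.5, -7.6], 'top0': [647.9, -5.6]}
holeN [410.8 -21.5  53.5] {'w1': [411.8, -15.4], 'w2': [406.1, -23.5], 'w3': [406.6, -23.1], 'top0': [407.4, -21.6]}
small [596.9  -9.9  47.4] {'w1': [604.2, -1.0], 'w2': [596.2, -11.9], 'w3': [596.7, -11.9], 'top0': [597.6, -9.0], 'scene0': [596.3, -9.1]}
large [531.9 -14.2  46.7] {'w1': [537.9, -5.9], 'w2': [530.7, -16.1], 'w3': [530.8, -16.7], 'top0': [531.6, -13.6], 'scene0': [530.3, -13.6]}
rect [456.4 -19.1  44.5] {'w1': [460.9, -11.8], 'w2': [454.3, -21.0], 'w3': [457.4, -22.4], 'top0': [454.9, -18.4], 'scene0': [453.1, -18.8]}
pinF [ 653.3 -187.4   54.2] {'w1': [660.1, -182.4], 'w2': [651.4, -190.0], 'w3': [652.4, -189.5], 'top0': [653.7, -187.0], 'scene0': [651.8, -190.2]}
pinN [ 413.4 -186.3   50.4] {'w1': [419.5, -181.6], 'w2': [412.0, -187.8], 'w3': [412.4, -187.3], 'top0': [413.3, -185.9], 'scene0': [410.1, -189.1]}
holeF holeN 234.3800646473247 3.725341641227727 [527.71202704 -13.93155867  56.45002377]
pinF pinN 239.96980500796917 -0.2688152013173718 [ 533.33285509 -186.8345079    52.2627546 ]
small rect 140.7808180165769 3.7652298798039157 [526.6719912  -14.48683956  45.95358379]
small large 65.18565723248868 3.8205935746185693 [564.37624255 -12.03706691  47.0892884 ]
```

```bash
sed -i "s/^P={}/P={}\nfor o in O.values(): o.pop('w1')/" t2.py; python3 t2.py
```

```text
holeF [647.3  -7.2  38. ] {'w2': [646.5, -8.3], 'w3': [646.5, -7.6], 'top0': [647.9, -5.6]}
holeN [407.1 -22.6  41.5] {'w2': [406.1, -23.5], 'w3': [406.6, -23.1], 'top0': [407.4, -21.6]}
small [596.4 -10.7  41.9] {'w2': [596.2, -11.9], 'w3': [596.7, -11.9], 'top0': [597.6, -9.0], 'scene0': [596.3, -9.1]}
large [530.7 -15.2  42. ] {'w2': [530.7, -16.1], 'w3': [530.8, -16.7], 'top0': [531.6, -13.6], 'scene0': [530.3, -13.6]}
rect [454.9 -20.2  40.6] {'w2': [454.3, -21.0], 'w3': [457.4, -22.4], 'top0': [454.9, -18.4], 'scene0': [453.1, -18.8]}
pinF [ 652.7 -189.3   50.7] {'w2': [651.4, -190.0], 'w3': [652.4, -189.5], 'top0': [653.7, -187.0], 'scene0': [651.8, -190.2]}
pinN [ 411.6 -187.9   49.2] {'w2': [412.0, -187.8], 'w3': [412.4, -187.3], 'top0': [413.3, -185.9], 'scene0': [410.1, -189.1]}
holeF holeN 240.78851591264905 3.667728478408782 [527.19232747 -14.94007653  39.74611796]
pinF pinN 241.03474806595054 -0.3435620329396144 [ 532.15893274 -188.6092812    49.93925768]
small rect 141.757867632401 3.8524719151737825 [525.65371435 -15.48520735  41.24515699]
small large 65.80707880373409 3.8966044081518363 [563.5421062  -12.95921103  41.9230788 ]
```

```bash
python3 -m jog '[{"dx":0.005,"dy":-0.015,"dz":-0.02,"wx":0,"wy":0,"wz":0.01,"grip":-1},{"dx":0.005,"dy":-0.015,"dz":-0.04,"wx":0,"wy":0,"wz":0.01,"grip":-1},{"dx":0.005,"dy":-0.015,"dz":-0.04,"wx":0,"wy":0,"wz":0.01,"grip":-1},{"dx":0.005,"dy":-0.015,"dz":-0.04,"wx":0,"wy":0,"wz":0.01,"grip":-1},{"dx":0.005,"dy":-0.015,"dz":-0.04,"wx":0,"wy":0,"wz":0.005,"grip":-1},{"dx":0.002,"dy":-0.015,"dz":-0.04,"wx":0,"wy":0,"wz":0,"grip":-1},{"dx":0,"dy":-0.0055,"dz":-0.03,"wx":0,"wy":0,"wz":0,"grip":-1},{"dx":0,"dy":0,"dz":-0.02,"wx":0,"wy":0,"wz":0,"grip":-1},{"dx":0,"dy":0,"dz":0,"wx":0,"wy":0,"wz":0,"grip":-1},{"dx":0,"dy":0,"dz":0,"wx":0,"wy":0,"wz":0,"grip":-1}]'; python3 w.py 4
```

```text
time_s: 3.3
ee_pos: [526.6, -18.2, 109.5]
ee_rot: [180.0, -0.0, 3.5]
force: [-0.1, -0.3, 0.7]
gripper_width: 91.2
[596.90373591 -13.13923218 280.88715298] [-0.24854367 -0.01644401 -0.9684811 ]
```

View pics/w4.png

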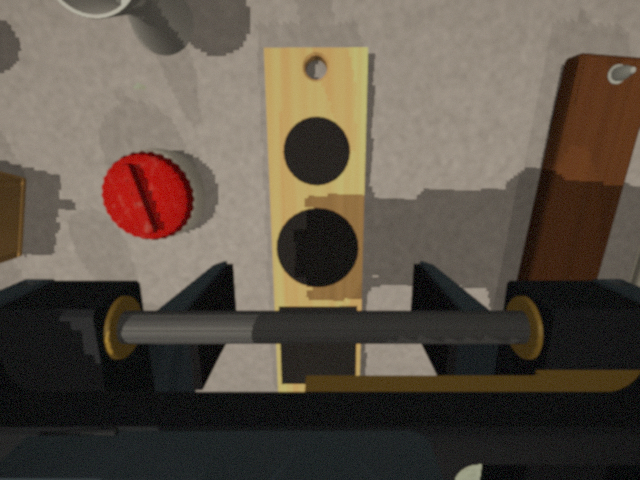

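The plate lies between the fingers: large pad at (317,247), far hole (316,67). Shift +3 in y, then down 80 mm and grip.

```bash
python3 -c "
from h import *;import json
c=json.load(open('w4.json'))
for p in ((317,247),(317,151),(316,67)): print(ray(c,*p,40).round(1))"
python3 -m jog '[{"dx":0,"dy":0.002,"dz":-0.02,"wx":0,"wy":0,"wz":0.002,"grip":-1},{"dx":0,"dy":0,"dz":-0.02,"wx":0,"wy":0,"wz":0,"grip":-1},{"dx":0,"dy":0,"dz":-0.02,"wx":0,"wy":0,"wz":0,"grip":-1},{"dx":0,"dy":0,"dz":-0.01,"wx":0,"wy":0,"wz":0,"grip":-1},{"dx":0,"dy":0,"dz":-0.005,"wx":0,"wy":0,"wz":0,"grip":-1},{"dx":0,"dy":0,"dz":-0.005,"wx":0,"wy":0,"wz":0,"grip":-1},{"dx":0,"dy":0,"dz":0,"wx":0,"wy":0,"wz":0,"grip":-1},{"dx":0,"dy":0,"dz":0,"wx":0,"wy":0,"wz":0,"grip":-1}]'
```

```text
[532.5 -13.2  40. ]
[597.9  -9.4  40. ]
[648.5  -5.8  40. ]
time_s: 4.15
ee_pos: [527.2, -14.7, 29.6]
ee_rot: [180.0, -0.1, 3.7]
force: [0.2, -0.2, -0.4]
gripper_width: 91.1
```

```bash
python3 -m jog '[{"dx":0,"dy":0,"dz":0,"wx":0,"wy":0,"wz":0,"grip":0.2},{"dx":0,"dy":0,"dz":0,"wx":0,"wy":0,"wz":0,"grip":1},{"dx":0,"dy":0,"dz":0,"wx":0,"wy":0,"wz":0,"grip":1},{"dx":0,"dy":0,"dz":0,"wx":0,"wy":0,"wz":0,"grip":1},{"dx":0,"dy":0,"dz":0,"wx":0,"wy":0,"wz":0,"grip":1},{"dx":0,"dy":0,"dz":0,"wx":0,"wy":0,"wz":0,"grip":1},{"dx":0,"dy":0,"dz":0,"wx":0,"wy":0,"wz":0,"grip":1}]' 35
```

```text
time_s: 4.85
ee_pos: [526.8, -14.6, 29.1]
ee_rot: [-180.0, -0.0, 3.7]
force: [-0.5, 0.6, 2.9]
gripper_width: 63.5
```

```bash
python3 -m jog '[{"dx":0,"dy":0,"dz":0.02,"wx":0,"wy":0,"wz":0,"grip":1},{"dx":0,"dy":0,"dz":0.025,"wx":0,"wy":0,"wz":0,"grip":1},{"dx":0.0005,"dy":-0.02,"dz":0.015,"wx":0,"wy":0,"wz":-0.01,"grip":1},{"dx":0.001,"dy":-0.03,"dz":0,"wx":0,"wy":0,"wz":-0.015,"grip":1},{"dx":0.001,"dy":-0.03,"dz":0,"wx":0,"wy":0,"wz":-0.015,"grip":1},{"dx":0.001,"dy":-0.03,"dz":0,"wx":0,"wy":0,"wz":-0.015,"grip":1},{"dx":0.001,"dy":-0.03,"dz":0,"wx":0,"wy":0,"wz":-0.01,"grip":1},{"dx":0.0012,"dy":-0.0235,"dz":0,"wx":0,"wy":0,"wz":-0.006,"grip":1},{"dx":0,"dy":-0.01,"dz":0,"wx":0,"wy":0,"wz":0,"grip":1},{"dx":0,"dy":0,"dz":0,"wx":0,"wy":0,"wz":0,"grip":1}]'
python3 - <<'E'
from h import *
import json
for n in ('wrist','top'):
    im,c=grab(n,n+'5.png');json.dump({k:np.array(v).tolist() for k,v in c.items()},open(n+'5.json','w'))
a=cv2.imread('pics/wrist5.png')[:300];b=cv2.imread('pics/top5.png')[160:330,360:520]
b=cv2.resize(b,None,fx=1.76,fy=1.76); b=cv2.resize(b,(282,300)); cv2.imwrite('pics/c5.png',np.hstack([a[:,130:],b]))
E
python3 -m jog '[{"dx":0,"dy":0,"dz":0,"wx":0,"wy":0,"wz":0,"grip":1}]'
```

```text
time_s: 5.85
ee_pos: [531.9, -189.0, 88.4]
ee_rot: [-180.0, 0.1, -0.5]
force: [0.1, -0.5, -2.7]
gripper_width: 64.0
time_s: 6.05
ee_pos: [532.1, -187.0, 88.8]
ee_rot: [-180.0, 0.0, -0.3]
force: [-0.3, -0.4, -1.3]
gripper_width: 63.9
```

View pics/c5.png

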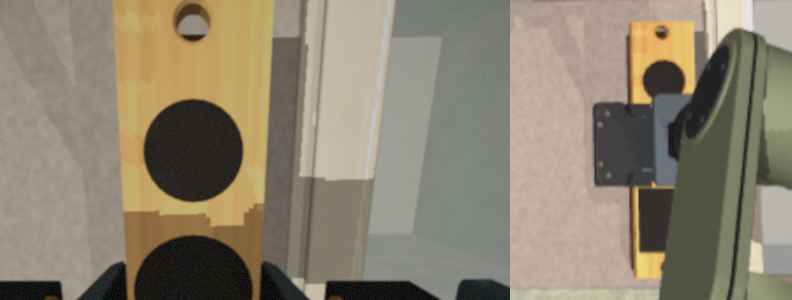

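The plate hangs over the foot: far hole at about (322,22) in the wrist view. I check where the holes are relative to the pins.

Run:
```python
from t import *
c=json.load(open('wrist5.json'));ct=json.load(open('top5.json'))
for n,roi,c in (('wrist5',(230,410,0,300),c),('top5',(415,465,165,325),ct)):
    im=cv2.imread(f'pics/{n}.png');hsv=cv2.cvtColor(im,cv2.COLOR_BGR2HSV)
    m=np.zeros(im.shape[:2],bool);m[roi[2]:roi[3],roi[0]:roi[1]]=1
    H,S,V=[hsv[:,:,i].astype(int) for i in range(3)]
    for uv,a in holes(m&(H>10)&(H<32)&(S>75)&(V>90),15,9000): print(n,uv,a,ray(c,*uv,99.5).round(1))
print(env.state()['ee_pos'],env.state()['ee_rot'])
```

```text
wrist5 [403.0, 20.5] 18 [ 652.7 -220.7   99.5]
wrist5 [321.3, 22.9] 841 [ 652.1 -187.9   99.5]
wrist5 [247.0, 108.0] 15 [ 620.3 -156.2   99.5]
wrist5 [249.0, 148.0] 15 [ 603.9 -156.1   99.5]
wrist5 [322.9, 150.1] 7823 [ 602.8 -188.3   99.5]
wrist5 [252.1, 208.2] 16 [ 577.5 -155.9   99.5]
wrist5 [393.0, 226.5] 16 [ 568.6 -220.3   99.5]
wrist5 [253.9, 239.7] 56 [ 562.7 -155.9   99.5]
wrist5 [323.1, 271.7] 6271 [ 546.8 -188.    99.5]
top5 [445.0, 178.1] 21 [ 653.2 -185.9   99.5]
top5 [426.8, 194.4] 34 [ 623.7 -152.1   99.5]
top5 [447.1, 206.4] 449 [ 601.1 -188.2   99.5]
[ 532.12555602 -186.99196648   88.77815225] [-1.79969610e+02  4.22610626e-02 -2.88727796e-01]
```

```bash
python3 -m jog '[{"dx":0,"dy":-0.0015,"dz":-0.005,"wx":0,"wy":0,"wz":0,"grip":1},{"dx":0,"dy":0,"dz":-0.01,"wx":0,"wy":0,"wz":0,"grip":1},{"dx":0,"dy":0,"dz":-0.008,"wx":0,"wy":0,"wz":0,"grip":1},{"dx":0,"dy":0,"dz":-0.004,"wx":0,"wy":0,"wz":0,"grip":1},{"dx":0,"dy":0,"dz":-0.003,"wx":0,"wy":0,"wz":0,"grip":1},{"dx":0,"dy":0,"dz":0,"wx":0,"wy":0,"wz":0,"grip":1}]'
python3 -m jog '[{"dx":0,"dy":0,"dz":-0.002,"wx":0,"wy":0,"wz":0,"grip":1},{"dx":0,"dy":0,"dz":-0.002,"wx":0,"wy":0,"wz":0,"grip":1}]'
```

```text
time_s: 6.65
ee_pos: [532.1, -189.6, 58.4]
ee_rot: [-180.0, 0.1, -0.4]
force: [-0.0, -0.4, -3.3]
gripper_width: 63.8
time_s: 6.85
ee_pos: [532.7, -189.9, 55.2]
ee_rot: [180.0, -0.0, -0.4]
force: [0.1, 1.0, -2.5]
gripper_width: 63.3
```

```bash
python3 -m jog '[{"dx":0,"dy":0.0005,"dz":-0.002,"wx":0,"wy":0,"wz":0,"grip":1},{"dx":0,"dy":0,"dz":-0.002,"wx":0,"wy":0,"wz":0,"grip":1},{"dx":0,"dy":0,"dz":-0.001,"wx":0,"wy":0,"wz":0,"grip":1},{"dx":0,"dy":0,"dz":-0.0005,"wx":0,"wy":0,"wz":0,"grip":1},{"dx":0,"dy":0,"dz":0,"wx":0,"wy":0,"wz":0,"grip":1}]'
```

```text
time_s: 7.35
ee_pos: [532.4, -189.2, 49.4]
ee_rot: [180.0, 0.0, -0.4]
force: [0.8, 0.0, -2.1]
gripper_width: 63.8
```

```bash
python3 -m jog '[{"dx":0,"dy":0,"dz":-0.0005,"wx":0,"wy":0,"wz":0,"grip":1},{"dx":0,"dy":0,"dz":-0.0005,"wx":0,"wy":0,"wz":0,"grip":1},{"dx":0,"dy":0,"dz":0,"wx":0,"wy":0,"wz":0,"grip":1}]'
```

```text
time_s: 7.65
ee_pos: [532.5, -189.3, 49.1]
ee_rot: [180.0, -0.0, -0.4]
force: [-1.7, 1.2, 3.4]
gripper_width: 63.5
```

```bash
python3 -m jog '[{"dx":0,"dy":0,"dz":0,"wx":0,"wy":0,"wz":0,"grip":-0.45},{"dx":0,"dy":0,"dz":0,"wx":0,"wy":0,"wz":0,"grip":-0.8},{"dx":0,"dy":0,"dz":0,"wx":0,"wy":0,"wz":0,"grip":-1},{"dx":0,"dy":0,"dz":0,"wx":0,"wy":0,"wz":0,"grip":-1},{"dx":0,"dy":0,"dz":0.01,"wx":0,"wy":0,"wz":0,"grip":-1},{"dx":0,"dy":0,"dz":0.03,"wx":0,"wy":0,"wz":0,"grip":-1},{"dx":0,"dy":0,"dz":0.04,"wx":0,"wy":0,"wz":0,"grip":-1},{"dx":0,"dy":0.01,"dz":0.04,"wx":0,"wy":0,"wz":0,"grip":-1},{"dx":0,"dy":0.02,"dz":0.04,"wx":0,"wy":0,"wz":0,"grip":-1},{"dx":-0.01,"dy":0.03,"dz":0.04,"wx":0,"wy":0,"wz":0,"grip":-1}]'
python3 -m jog '[{"dx":-0.01,"dy":0.03,"dz":0.04,"wx":0,"wy":0,"wz":0,"grip":-1},{"dx":-0.01,"dy":0.03,"dz":0.03,"wx":0,"wy":0,"wz":0,"grip":-1},{"dx":-0.01,"dy":0.03,"dz":0.01,"wx":0,"wy":0,"wz":0,"grip":-1},{"dx":0,"dy":0,"dz":0,"wx":0,"wy":0,"wz":0,"grip":-1},{"dx":0,"dy":0,"dz":0,"wx":0,"wy":0,"wz":0,"grip":-1}]'
python3 w.py 6
python3 -m jog '[{"dx":0,"dy":0.03,"dz":0,"wx":0,"wy":0,"wz":0,"grip":-1},{"dx":0,"dy":0.04,"dz":0,"wx":0,"wy":0,"wz":0,"grip":-1},{"dx":0,"dy":0.04,"dz":0,"wx":0,"wy":0,"wz":0,"grip":-1},{"dx":0,"dy":0.04,"dz":0,"wx":0,"wy":0,"wz":0,"grip":-1},{"dx":0,"dy":0.03,"dz":0,"wx":0,"wy":0,"wz":0,"grip":-1},{"dx":0,"dy":0,"dz":0,"wx":0,"wy":0,"wz":0,"grip":-1},{"dx":0,"dy":0,"dz":0,"wx":0,"wy":0,"wz":0,"grip":-1}]'
python3 w.py 7
python3 - <<'E'
from h import *
import json
for n in ('scene','top'):
    im,c=grab(n,n+'6.png');json.dump({k:np.array(v).tolist() for k,v in c.items()},open(n+'6.json','w'))
a=cv2.imread('pics/w6.png')[:280];b=cv2.imread('pics/w7.png')[:280]
cv2.imwrite('pics/c6.png',np.vstack([a,b]))
E
```

```text
time_s: 8.65
ee_pos: [523.2, -130.0, 250.1]
ee_rot: [180.0, -0.1, -0.5]
force: [0.5, -1.0, -0.1]
gripper_width: 91.0
time_s: 9.15
ee_pos: [492.6, -40.2, 327.6]
ee_rot: [180.0, -0.1, -0.3]
force: [0.7, 0.5, -0.8]
gripper_width: 91.1
[562.67835362 -40.83200417 497.35779686] [-2.51193789e-01  4.28906396e-04 -9.67936721e-01]
time_s: 9.9
ee_pos: [493.0, 138.9, 325.9]
ee_rot: [179.9, 0.1, -0.4]
force: [0.5, -0.7, -0.3]
gripper_width: 91.4
[563.33491682 138.34933428 496.51786549] [-2.52540245e-01  9.11594924e-05 -9.67586387e-01]
```

View pics/c6.png

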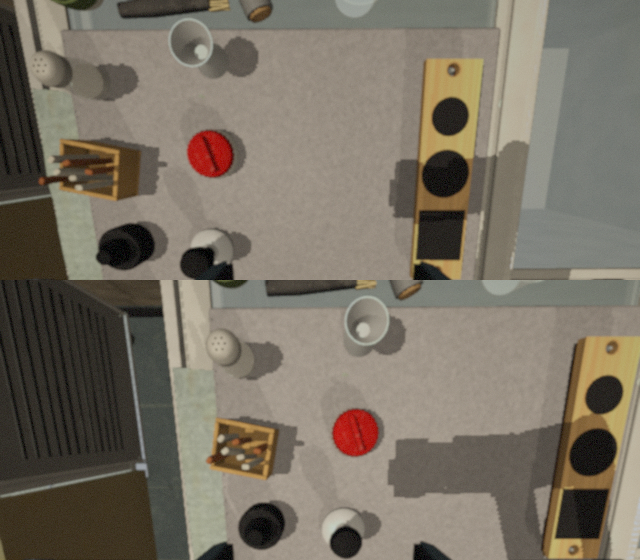

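The plate lies on the foot with the pins in both holes (453,70)/(612,68) as seen in w6/w7. Enlarged crops of the three condiments next.

Run:
```python
from t import *
a=cv2.imread('pics/w7.png')[30:280,200:290];b=cv2.imread('pics/top6.png')[170:315,195:255];s=cv2.imread('pics/scene6.png')[130:230,225:350]
f=lambda im,w,h:cv2.resize(im,(w,h),interpolation=cv2.INTER_CUBIC)
g=np.zeros((600,800,3),np.uint8); g[:,:216]=f(a,216,600); g[:580,216:456]=f(b,240,580); g[:272,460:800]=f(s,340,272)
cv2.imwrite('pics/c7.png',g)
C={n:json.load(open(n+'.json')) for n in('w6','w7','top6','scene6')}
from collections import defaultdict
D=defaultdict(list)
for n,roi in [('w6',(400,500,50,280)),('w7',(540,640,40,280)),('scene6',(300,475,300,405))]:
    im=cv2.imread(f'pics/{n}.png');hsv=cv2.cvtColor(im,cv2.COLOR_BGR2HSV)
    m=np.zeros(im.shape[:2],bool);m[roi[2]:roi[3],roi[0]:roi[1]]=1
    H,S,V=[hsv[:,:,i].astype(int) for i in range(3)]
    for uv,ar in holes(m&(H>12)&(H<32)&(S>75)&(V>90),15,9000): print(n,uv,ar,ray(C[n],*uv,60).round(1))
```

```text
w6 [451.3, 69.7] 50 [ 652.4 -187.4   60. ]
w6 [449.9, 116.1] 1041 [ 602.7 -190.    60. ]
w6 [444.9, 173.7] 1720 [ 536.5 -189.6   60. ]
w6 [415.3, 190.1] 137 [ 516.8 -154.7   60. ]
w6 [439.7, 233.9] 2155 [ 461.3 -189.    60. ]
w6 [427.8, 272.1] 430 [ 410.1 -177.5   60. ]
w7 [608.8, 68.0] 26 [ 652.7 -186.6   60. ]
w7 [603.7, 114.5] 1068 [ 603.  -190.5   60. ]
w7 [592.5, 172.0] 1757 [ 537.1 -189.6   60. ]
w7 [561.3, 174.0] 475 [ 535.  -152.1   60. ]
w7 [612.9, 203.3] 45 [ 498.8 -222.1   60. ]
w7 [581.7, 233.1] 2192 [ 461.  -190.1   60. ]
w7 [570.9, 269.2] 16 [ 412.8 -184.6   60. ]
scene6 [392.2, 323.2] 15 [ 563.5 -155.7   60. ]
scene6 [423.7, 330.4] 423 [ 602.1 -189.5   60. ]
scene6 [387.9, 346.5] 888 [ 536.1 -188.8   60. ]
scene6 [344.9, 367.2] 1386 [ 459.2 -190.1   60. ]
scene6 [316.1, 380.3] 21 [ 410.3 -189.8   60. ]
```

View pics/c7.png

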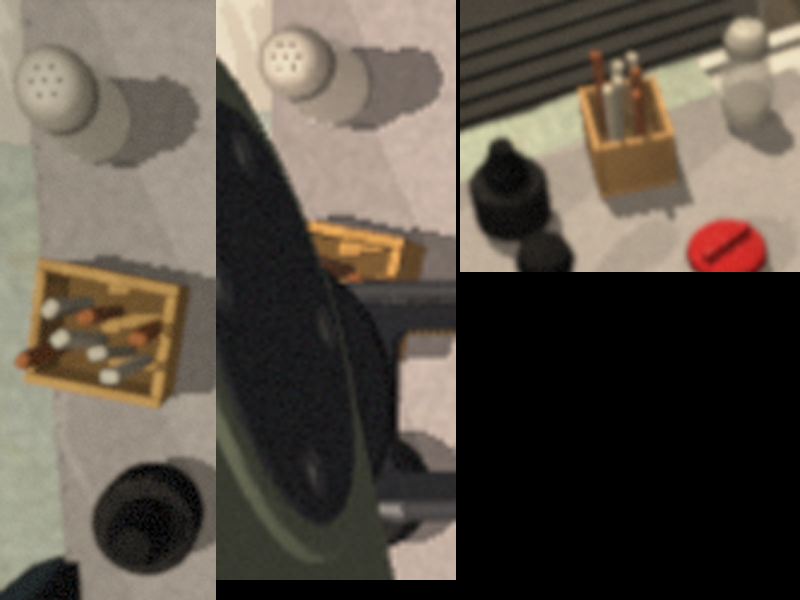

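Run:
```python
from t import *
C={n:json.load(open(n+'.json')) for n in('w7','top0','scene6')}
O={'mill dome':dict(w7=(223.7,66.7),scene6=(330.5,144),top0=(214.7,185.2)),'flask tip':dict(w7=(254.2,257),scene6=(239.7,184),top0=(226.4,293.9))}
for k,o in O.items(): print(k,tri([(C[n],*p) for n,p in o.items()]).round(1),[ray(C[n],*p,100).round(1)[:2].tolist() for n,p in o.items()])
q=np.array([ray(C['w7'],*p,78)[:2] for p in((216.7,137.5),(277.9,149.2),(267.5,199.2),(210.4,188.3))])
print(q.round(1),q.mean(0),[ (np.linalg.norm(d).round(1),np.degrees(np.arctan2(d[1],d[0])).round(1)) for d in np.roll(q,-1,0)-q])
```

```text
mill dome [647.4 238.7 103.2] [[648.3, 238.9], [648.9, 242.0], [647.9, 240.2]]
flask tip [444.2 219.   97.6] [[444.4, 219.1], [442.6, 216.9], [445.7, 217.5]]
[[579.7 258.2]
 [566.4 189.2]
 [509.2 203.8]
 [522.5 270.3]] [544.43424047 230.38574758] [(np.float64(70.2), np.float64(-100.9)), (np.float64(59.0), np.float64(165.7)), (np.float64(67.9), np.float64(78.7)), (np.float64(58.4), np.float64(-12.0))]
```

```bash
python3 -m jog '[{"dx":-0.005,"dy":0.01,"dz":-0.02,"wx":0,"wy":0,"wz":0,"grip":-1},{"dx":-0.01,"dy":0.015,"dz":-0.035,"wx":0,"wy":0,"wz":0,"grip":-1},{"dx":-0.01,"dy":0.015,"dz":-0.035,"wx":0,"wy":0,"wz":0,"grip":-1},{"dx":-0.01,"dy":0.015,"dz":-0.035,"wx":0,"wy":0,"wz":0,"grip":-1},{"dx":-0.01,"dy":0.015,"dz":-0.03,"wx":0,"wy":0,"wz":0,"grip":-1},{"dx":-0.004,"dy":0.01,"dz":-0.02,"wx":0,"wy":0,"wz":0,"grip":-1},{"dx":0,"dy":0,"dz":0,"wx":0,"wy":0,"wz":0,"grip":-1},{"dx":0,"dy":0,"dz":0,"wx":0,"wy":0,"wz":0,"grip":-1}]'; python3 w.py 8
```

```text
time_s: 10.85
ee_pos: [444.5, 218.9, 152.5]
ee_rot: [180.0, -0.0, -0.4]
force: [0.3, -0.0, 0.9]
gripper_width: 91.4
[514.76282581 218.64881621 323.80990524] [-0.24888888  0.00192028 -0.96853014]
```

View pics/w8.png

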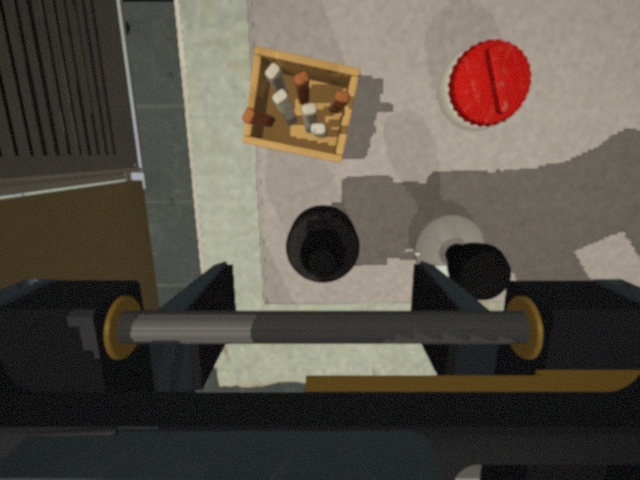

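Flask centred between the fingers: tip at (324,264), body (323,243). Caddy rim corners (255,47),(359,69),(341,160),(245,143). Checking numbers and descending.

```bash
python3 - <<'E'
from t import *
c=json.load(open('w8.json'))
print(ray(c,324,264,100),ray(c,323,243,58))
q=np.array([ray(c,*p,78)[:2] for p in((255,47),(359,69),(341,160),(245,143))])
print(q.round(1),q.mean(0),[ (np.linalg.norm(d).round(1),np.degrees(np.arctan2(d[1],d[0])).round(1)) for d in np.roll(q,-1,0)-q])
E
python3 -m jog '[{"dx":0,"dy":0,"dz":-0.02,"wx":0,"wy":0,"wz":0,"grip":-1},{"dx":0,"dy":0,"dz":-0.03,"wx":0,"wy":0,"wz":0,"grip":-1},{"dx":0,"dy":0,"dz":-0.02,"wx":0,"wy":0,"wz":0,"grip":-1},{"dx":0,"dy":0,"dz":-0.01,"wx":0,"wy":0,"wz":0,"grip":-1},{"dx":0,"dy":0,"dz":0,"wx":0,"wy":0,"wz":0,"grip":0},{"dx":0,"dy":0,"dz":0,"wx":0,"wy":0,"wz":0,"grip":0}]'
```

```text
[443.37594422 218.51044693 100.        ] [447.07989333 219.15575466  58.        ]
[[579.6 261. ]
 [566.5 195.4]
 [510.1 206.5]
 [521.6 270.9]] [544.47242332 233.44377865] [(np.float64(66.9), np.float64(-101.3)), (np.float64(57.5), np.float64(168.8)), (np.float64(65.4), np.float64(79.8)), (np.float64(58.8), np.float64(-9.7))]
time_s: 11.5
ee_pos: [445.0, 219.8, 73.2]
ee_rot: [-179.9, -0.1, -0.4]
force: [-0.4, 0.6, 0.6]
gripper_width: 78.2
```

Aligned. Close on the cap.

```bash
python3 -m jog '[{"dx":0,"dy":0,"dz":0,"wx":0,"wy":0,"wz":0,"grip":0.2},{"dx":0,"dy":0,"dz":0,"wx":0,"wy":0,"wz":0,"grip":0.3},{"dx":0,"dy":0,"dz":0,"wx":0,"wy":0,"wz":0,"grip":0.4},{"dx":0,"dy":0,"dz":0,"wx":0,"wy":0,"wz":0,"grip":0.6},{"dx":0,"dy":0,"dz":0,"wx":0,"wy":0,"wz":0,"grip":0.8},{"dx":0,"dy":0,"dz":0,"wx":0,"wy":0,"wz":0,"grip":1},{"dx":0,"dy":0,"dz":0,"wx":0,"wy":0,"wz":0,"grip":1},{"dx":0,"dy":0,"dz":0,"wx":0,"wy":0,"wz":0,"grip":1}]' 25
```

```text
time_s: 12.3
ee_pos: [443.8, 219.5, 72.0]
ee_rot: [180.0, 0.0, -0.3]
force: [0.0, -1.0, 1.1]
gripper_width: 30.9
```

```bash
python3 -m jog '[{"dx":0,"dy":0,"dz":0.01,"wx":0,"wy":0,"wz":0,"grip":1},{"dx":0,"dy":0,"dz":0.02,"wx":0,"wy":0,"wz":0,"grip":1},{"dx":0,"dy":0,"dz":0.025,"wx":0,"wy":0,"wz":0,"grip":1},{"dx":0,"dy":0,"dz":0.025,"wx":0,"wy":0,"wz":0,"grip":1},{"dx":0,"dy":0,"dz":0.02,"wx":0,"wy":0,"wz":0,"grip":1},{"dx":0.0025,"dy":-0.01,"dz":0,"wx":0,"wy":0,"wz":0,"grip":1},{"dx":0.005,"dy":-0.02,"dz":0,"wx":0,"wy":0,"wz":0,"grip":1},{"dx":0.005,"dy":-0.03,"dz":0,"wx":0,"wy":0,"wz":0,"grip":1}]'
python3 -m jog '[{"dx":0.01,"dy":-0.04,"dz":0,"wx":0,"wy":0,"wz":0,"grip":1},{"dx":0.01,"dy":-0.04,"dz":0,"wx":0,"wy":0,"wz":0,"grip":1},{"dx":0.01,"dy":-0.04,"dz":0,"wx":0,"wy":0,"wz":0,"grip":1},{"dx":0.01,"dy":-0.04,"dz":0,"wx":0,"wy":0,"wz":0,"grip":1},{"dx":0.01,"dy":-0.04,"dz":0,"wx":0,"wy":0,"wz":0,"grip":1},{"dx":0.01,"dy":-0.04,"dz":0,"wx":0,"wy":0,"wz":0,"grip":1},{"dx":0.01,"dy":-0.04,"dz":0,"wx":0,"wy":0,"wz":0,"grip":1},{"dx":0.008,"dy":-0.04,"dz":0,"wx":0,"wy":0,"wz":0,"grip":1},{"dx":0.002,"dy":-0.02,"dz":0,"wx":0,"wy":0,"wz":0,"grip":1},{"dx":0,"dy":-0.009,"dz":0,"wx":0,"wy":0,"wz":0,"grip":1}]'
python3 -m jog '[{"dx":0,"dy":0,"dz":0,"wx":0,"wy":0,"wz":0,"grip":1},{"dx":0,"dy":0,"dz":0,"wx":0,"wy":0,"wz":0,"grip":1},{"dx":0,"dy":0,"dz":0,"wx":0,"wy":0,"wz":0,"grip":1}]'
```

```text
time_s: 13.1
ee_pos: [455.8, 159.1, 171.0]
ee_rot: [180.0, 0.1, -0.2]
force: [1.4, -0.8, -1.1]
gripper_width: 30.5
time_s: 14.1
ee_pos: [535.4, -191.7, 170.3]
ee_rot: [-180.0, 0.1, -0.5]
force: [0.4, 0.4, -1.9]
gripper_width: 31.0
time_s: 14.4
ee_pos: [535.9, -188.1, 171.8]
ee_rot: [-180.0, 0.0, -0.3]
force: [-0.4, -1.1, -1.6]
gripper_width: 31.1
```

```bash
python3 -m jog '[{"dx":0.0005,"dy":-0.001,"dz":-0.01,"wx":0,"wy":0,"wz":0,"grip":1},{"dx":0,"dy":0,"dz":-0.02,"wx":0,"wy":0,"wz":0,"grip":1},{"dx":0,"dy":0,"dz":-0.02,"wx":0,"wy":0,"wz":0,"grip":1},{"dx":0,"dy":0,"dz":-0.008,"wx":0,"wy":0,"wz":0,"grip":1},{"dx":0,"dy":0,"dz":-0.004,"wx":0,"wy":0,"wz":0,"grip":1},{"dx":0,"dy":0,"dz":0,"wx":0,"wy":0,"wz":0,"grip":1},{"dx":0,"dy":0,"dz":0,"wx":0,"wy":0,"wz":0,"grip":1}]'; python3 w.py 9
python3 -m jog '[{"dx":0,"dy":0,"dz":-0.001,"wx":0,"wy":0,"wz":0,"grip":1},{"dx":0,"dy":0,"dz":-0.0005,"wx":0,"wy":0,"wz":0,"grip":1}]'
```

```text
time_s: 15.1
ee_pos: [537.4, -190.5, 110.7]
ee_rot: [180.0, -0.1, -0.3]
force: [-0.3, -0.1, -1.7]
gripper_width: 30.6
[ 607.19907729 -190.67318995  281.46526482] [-2.49321594e-01  3.95599055e-04 -9.68420666e-01]
time_s: 15.35
ee_pos: [537.0, -190.5, 108.9]
ee_rot: [180.0, -0.1, -0.4]
force: [-0.1, 0.3, -2.0]
gripper_width: 30.9
```

View pics/w9.png

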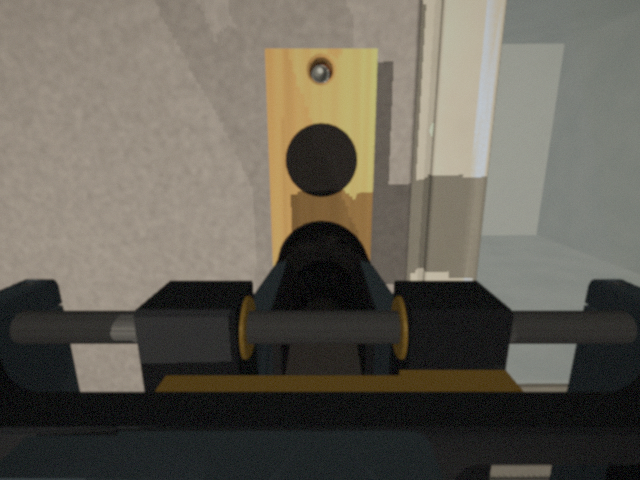

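The far pin sits in its hole (320,70), small pad at (321,160), flask top edge at row 222, centre column 323.

```bash
python3 - <<'E'
from t import *
c=json.load(open('w9.json'))
im=cv2.imread('pics/w9.png');hsv=cv2.cvtColor(im,cv2.COLOR_BGR2HSV).astype(int)
m=np.zeros(im.shape[:2],bool);m[40:260,250:400]=1
for uv,a in holes(m&(hsv[:,:,0]>10)&(hsv[:,:,0]<32)&(hsv[:,:,1]>75)&(hsv[:,:,2]>80),60,9000): print(uv,a,ray(c,*uv,60).round(1))
print(ray(c,323,222,103)[0]-28.5,ray(c,323,222,103),ray(c,320,70,50))
E
python3 -m jog '[{"dx":0,"dy":0.001,"dz":-0.001,"wx":0,"wy":0,"wz":0,"grip":1},{"dx":0,"dy":0,"dz":-0.0005,"wx":0,"wy":0,"wz":0,"grip":1},{"dx":0,"dy":0,"dz":-0.0005,"wx":0,"wy":0,"wz":0,"grip":1},{"dx":0,"dy":0,"dz":0,"wx":0,"wy":0,"wz":0,"grip":1}]'
```

```text
[319.6, 71.6] 322 [ 652.5 -189.2   60. ]
[321.0, 159.8] 3940 [ 603.1 -189.7   60. ]
[322.1, 243.1] 2639 [ 550.6 -190.    60. ]
544.3062990617752 [ 572.80629906 -190.67623691  103.        ] [ 655.42645452 -189.3998252    50.        ]
time_s: 15.75
ee_pos: [536.7, -189.4, 106.3]
ee_rot: [180.0, 0.0, -0.4]
force: [0.2, -0.2, -1.0]
gripper_width: 31.1
```

```bash
python3 -m jog '[{"dx":0,"dy":0,"dz":-0.0005,"wx":0,"wy":0,"wz":0,"grip":1},{"dx":0,"dy":0,"dz":-0.0003,"wx":0,"wy":0,"wz":0,"grip":1},{"dx":0,"dy":0,"dz":0,"wx":0,"wy":0,"wz":0,"grip":1}]'
```

```text
time_s: 16.05
ee_pos: [536.9, -189.5, 106.0]
ee_rot: [180.0, -0.0, -0.4]
force: [-0.3, -0.8, 0.4]
gripper_width: 30.9
```

```bash
python3 -m jog '[{"dx":0,"dy":0,"dz":0,"wx":0,"wy":0,"wz":0,"grip":0.2},{"dx":0,"dy":0,"dz":0,"wx":0,"wy":0,"wz":0,"grip":0},{"dx":0,"dy":0,"dz":0,"wx":0,"wy":0,"wz":0,"grip":-0.3},{"dx":0,"dy":0,"dz":0,"wx":0,"wy":0,"wz":0,"grip":-0.5},{"dx":0,"dy":0,"dz":0.02,"wx":0,"wy":0,"wz":0,"grip":-0.6},{"dx":0,"dy":0,"dz":0.03,"wx":0,"wy":0,"wz":0,"grip":-1},{"dx":0,"dy":0.0,"dz":0.04,"wx":0,"wy":0,"wz":0,"grip":-1},{"dx":0,"dy":0.02,"dz":0.04,"wx":0,"wy":0,"wz":0,"grip":-1},{"dx":-0.01,"dy":0.04,"dz":0.03,"wx":0,"wy":0,"wz":0,"grip":-1},{"dx":-0.01,"dy":0.04,"dz":0.02,"wx":0,"wy":0,"wz":0,"grip":-1}]'
python3 -m jog '[{"dx":-0.01,"dy":0.03,"dz":0,"wx":0,"wy":0,"wz":0,"grip":-1},{"dx":0,"dy":0.01,"dz":0,"wx":0,"wy":0,"wz":0,"grip":-1},{"dx":0,"dy":0,"dz":0,"wx":0,"wy":0,"wz":0,"grip":-1},{"dx":0,"dy":0,"dz":0,"wx":0,"wy":0,"wz":0,"grip":-1}]'
python3 w.py 10
python3 - <<'E'
from h import *
import json
for n in ('scene','top'):
    im,c=grab(n,n+'10.png')
a=cv2.imread('pics/w10.png')[:300,330:640];b=cv2.imread('pics/scene10.png')[270:420,290:490]
cv2.imwrite('pics/c10.png',np.hstack([cv2.resize(a,(413,400)),cv2.resize(b,(387,400)) if 0 else cv2.copyMakeBorder(cv2.resize(b,(387,290)),0,110,0,0,cv2.BORDER_CONSTANT)]))
E
```

```text
time_s: 17.05
ee_pos: [517.5, -89.6, 287.5]
ee_rot: [180.0, -0.2, -0.5]
force: [1.4, 0.9, 0.1]
gripper_width: 90.8
time_s: 17.45
ee_pos: [507.2, -50.9, 284.5]
ee_rot: [179.9, 0.0, -0.4]
force: [0.1, 0.6, 0.3]
gripper_width: 91.2
[577.48797987 -51.40319007 454.82656766] [-2.52038377e-01  7.10509491e-04 -9.67716979e-01]
```

View pics/c10.png

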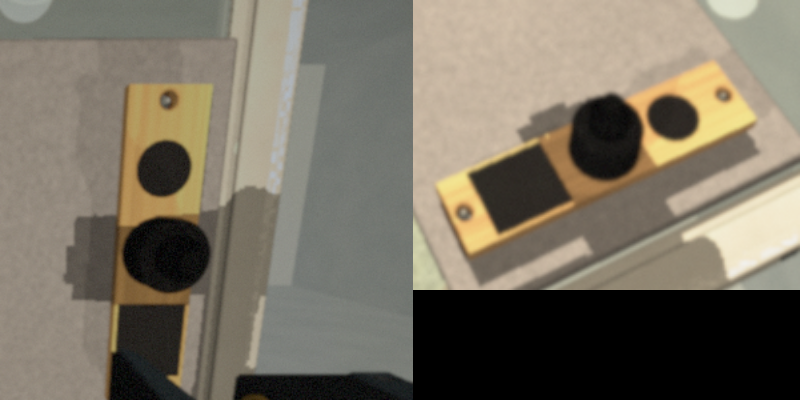

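Flask stands on the large pad, both pins are visible in the holes. Now to the caddy, turning the tool by about +79°.

```bash
python3 -c "
from h import *;import json
c=json.load(open('scene6.json'));print(ray(c,389.2,363,60))"
python3 -m jog '[{"dx":0.003,"dy":0.02,"dz":0,"wx":0,"wy":0,"wz":0.1,"grip":-1},{"dx":0.004,"dy":0.03,"dz":-0.01,"wx":0,"wy":0,"wz":0.14,"grip":-1},{"dx":0.004,"dy":0.03,"dz":-0.01,"wx":0,"wy":0,"wz":0.14,"grip":-1},{"dx":0.004,"dy":0.03,"dz":-0.01,"wx":0,"wy":0,"wz":0.14,"grip":-1},{"dx":0.004,"dy":0.03,"dz":-0.01,"wx":0,"wy":0,"wz":0.14,"grip":-1},{"dx":0.004,"dy":0.03,"dz":-0.01,"wx":0,"wy":0,"wz":0.14,"grip":-1},{"dx":0.004,"dy":0.03,"dz":-0.01,"wx":0,"wy":0,"wz":0.14,"grip":-1},{"dx":0.004,"dy":0.03,"dz":-0.01,"wx":0,"wy":0,"wz":0.14,"grip":-1},{"dx":0.004,"dy":0.03,"dz":-0.01,"wx":0,"wy":0,"wz":0.14,"grip":-1},{"dx":0.002,"dy":0.02,"dz":0,"wx":0,"wy":0,"wz":0.14,"grip":-1}]'
python3 -m jog '[{"dx":0,"dy":0.003,"dz":0,"wx":0,"wy":0,"wz":0.025,"grip":-1},{"dx":0,"dy":0,"dz":0,"wx":0,"wy":0,"wz":0,"grip":-1},{"dx":0,"dy":0,"dz":0,"wx":0,"wy":0,"wz":0,"grip":-1},{"dx":0,"dy":0,"dz":0,"wx":0,"wy":0,"wz":0,"grip":-1}]'
python3 w.py 11
```

```text
[ 523.65096973 -214.07821863   60.        ]
time_s: 18.6
ee_pos: [544.0, 230.5, 202.7]
ee_rot: [-179.8, 0.1, 77.9]
force: [-0.0, -1.6, 0.5]
gripper_width: 91.4
time_s: 19.0
ee_pos: [544.2, 231.5, 205.3]
ee_rot: [180.0, 0.0, 78.8]
force: [-0.2, -0.5, 0.1]
gripper_width: 91.3
[556.93496329 301.42933534 375.91491101] [-0.04700115 -0.2477904  -0.96767288]
```

View pics/w11.png

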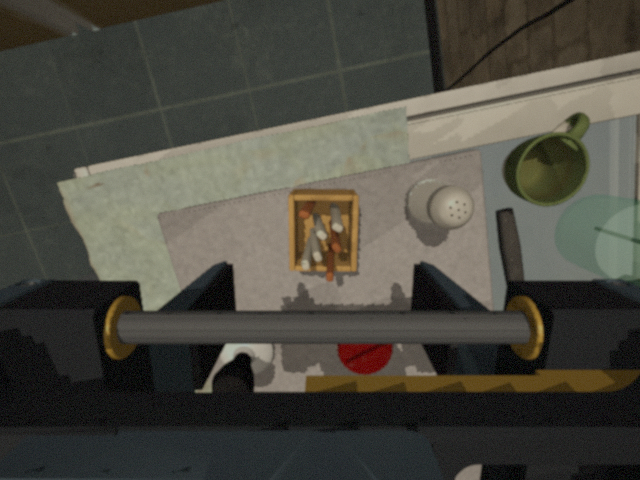

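Run:
```python
from t import *
c=json.load(open('w11.json'))
im=cv2.imread('pics/w11.png');hsv=cv2.cvtColor(im,cv2.COLOR_BGR2HSV).astype(int)
H,S,V=[hsv[:,:,i] for i in range(3)]
k=lambda z:''.join(f'{V[r,z]:4d}' for r in ())
print('col325 V',list(zip(range(182,202),V[182:202,310].tolist(),S[182:202,310].tolist())))
print('row bottom',list(zip(range(260,280),V[260:280,345].tolist(),S[260:280,345].tolist())))
print('row 230 L',list(zip(range(284,300),V[230,284:300].tolist(),S[230,284:300].tolist())))
print('row 230 R',list(zip(range(350,366),V[230,350:366].tolist(),S[230,350:366].tolist())))
for z in (78,):
  q=np.array([ray(c,*p,z)[:2] for p in((292,195),(358,195),(357,271),(291,271))])
  print(q.round(1),q.mean(0),[ (np.linalg.norm(d).round(1),np.degrees(np.arctan2(d[1],d[0])).round(1)) for d in np.roll(q,-1,0)-q])
m=(np.abs(H-17)<8)&(S>110)&(V>60);m[:180]=0;m[290:]=0;m[:,:280]=0;m[:,370:]=0
print(cv2.minAreaRect(np.argwhere(m)[:,::-1].astype(np.float32)))
```

```text
col325 V [(182, 126, 32), (183, 114, 36), (184, 123, 37), (185, 125, 39), (186, 129, 38), (187, 119, 51), (188, 112, 71), (189, 106, 113), (190, 105, 151), (191, 106, 142), (192, 108, 156), (193, 113, 162), (194, 132, 147), (195, 157, 149), (196, 165, 147), (197, 164, 145), (198, 157, 149), (199, 149, 144), (200, 115, 155), (201, 83, 160)]
row bottom [(260, 83, 138), (261, 99, 160), (262, 111, 145), (263, 111, 163), (264, 117, 153), (265, 131, 146), (266, 153, 147), (267, 166, 141), (268, 171, 146), (269, 168, 141), (270, 154, 141), (271, 129, 113), (272, 102, 60), (273, 89, 40), (274, 104, 42), (275, 126, 40), (276, 142, 40), (277, 148, 40), (278, 147, 38), (279, 147, 38)]
row 230 L [(284, 146, 37), (285, 148, 41), (286, 145, 39), (287, 147, 49), (288, 156, 77), (289, 163, 119), (290, 167, 140), (291, 169, 145), (292, 165, 144), (293, 146, 150), (294, 117, 155), (295, 87, 152), (296, 74, 152), (297, 75, 173), (298, 87, 144), (299, 96, 154)]
row 230 R [(350, 97, 147), (351, 114, 148), (352, 147, 149), (353, 167, 145), (354, 174, 141), (355, 169, 146), (356, 165, 144), (357, 139, 132), (358, 109, 98), (359, 94, 54), (360, 114, 40), (361, 132, 37), (362, 137, 37), (363, 137, 39), (364, 140, 38), (365, 138, 37)]
[[525.1 271.8]
 [579.6 261.1]
 [567.3 194.7]
 [509.7 206.1]] [545.42495623 233.42337993] [(np.float64(55.5), np.float64(-11.1)), (np.float64(67.5), np.float64(-100.4)), (np.float64(58.7), np.float64(168.9)), (np.float64(67.5), np.float64(76.9))]
((323.5, 234.5), (91.0, 69.0), 90.0)
```

```bash
python3 -m jog '[{"dx":0.001,"dy":0.0015,"dz":-0.02,"wx":0,"wy":0,"wz":0,"grip":-1},{"dx":0,"dy":0,"dz":-0.035,"wx":0,"wy":0,"wz":0,"grip":-1},{"dx":0,"dy":0,"dz":-0.035,"wx":0,"wy":0,"wz":0,"grip":-1},{"dx":0,"dy":0,"dz":-0.03,"wx":0,"wy":0,"wz":0,"grip":-1},{"dx":0,"dy":0,"dz":-0.02,"wx":0,"wy":0,"wz":0,"grip":-1},{"dx":0,"dy":0,"dz":-0.01,"wx":0,"wy":0,"wz":0,"grip":-1},{"dx":0,"dy":0,"dz":-0.005,"wx":0,"wy":0,"wz":0,"grip":-1},{"dx":0,"dy":0,"dz":0,"wx":0,"wy":0,"wz":0,"grip":-1}]'
python3 -m jog '[{"dx":0,"dy":0,"dz":0,"wx":0,"wy":0,"wz":0,"grip":-0.6},{"dx":0,"dy":0,"dz":0,"wx":0,"wy":0,"wz":0,"grip":-0.4},{"dx":0,"dy":0,"dz":0,"wx":0,"wy":0,"wz":0,"grip":-0.3},{"dx":0,"dy":0,"dz":0,"wx":0,"wy":0,"wz":0,"grip":0},{"dx":0,"dy":0,"dz":0,"wx":0,"wy":0,"wz":0,"grip":0.5},{"dx":0,"dy":0,"dz":0,"wx":0,"wy":0,"wz":0,"grip":1},{"dx":0,"dy":0,"dz":0,"wx":0,"wy":0,"wz":0,"grip":1}]' 25
```

```text
time_s: 19.85
ee_pos: [545.3, 234.2, 50.3]
ee_rot: [180.0, -0.0, 79.0]
force: [-1.0, -0.7, -0.3]
gripper_width: 91.2
time_s: 20.55
ee_pos: [545.1, 234.5, 50.5]
ee_rot: [180.0, -0.0, 79.0]
force: [-0.1, -0.5, 4.2]
gripper_width: 59.6
```

```bash
python3 -m jog '[{"dx":0,"dy":0,"dz":0.005,"wx":0,"wy":0,"wz":0,"grip":1},{"dx":0,"dy":0,"dz":0.02,"wx":0,"wy":0,"wz":0,"grip":1},{"dx":0,"dy":0,"dz":0.025,"wx":0,"wy":0,"wz":0,"grip":1},{"dx":0,"dy":0,"dz":0.03,"wx":0,"wy":0,"wz":0,"grip":1},{"dx":0,"dy":0,"dz":0.02,"wx":0,"wy":0,"wz":0,"grip":1},{"dx":-0.003,"dy":-0.015,"dz":0,"wx":0,"wy":0,"wz":-0.06,"grip":1},{"dx":-0.006,"dy":-0.03,"dz":0,"wx":0,"wy":0,"wz":-0.1,"grip":1}]'
python3 -m jog '[{"dx":-0.008,"dy":-0.04,"dz":0,"wx":0,"wy":0,"wz":-0.13,"grip":1},{"dx":-0.008,"dy":-0.04,"dz":0,"wx":0,"wy":0,"wz":-0.13,"grip":1},{"dx":-0.008,"dy":-0.04,"dz":0,"wx":0,"wy":0,"wz":-0.13,"grip":1},{"dx":-0.008,"dy":-0.04,"dz":0,"wx":0,"wy":0,"wz":-0.13,"grip":1},{"dx":-0.008,"dy":-0.04,"dz":0,"wx":0,"wy":0,"wz":-0.13,"grip":1},{"dx":-0.008,"dy":-0.04,"dz":0,"wx":0,"wy":0,"wz":-0.13,"grip":1},{"dx":-0.008,"dy":-0.04,"dz":0,"wx":0,"wy":0,"wz":-0.13,"grip":1},{"dx":-0.008,"dy":-0.04,"dz":0,"wx":0,"wy":0,"wz":-0.13,"grip":1},{"dx":-0.008,"dy":-0.035,"dz":0,"wx":0,"wy":0,"wz":-0.13,"grip":1},{"dx":-0.003,"dy":-0.02,"dz":0,"wx":0,"wy":0,"wz":-0.056,"grip":1}]'
python3 -m jog '[{"dx":0,"dy":-0.004,"dz":0,"wx":0,"wy":0,"wz":0,"grip":1},{"dx":0,"dy":0,"dz":0,"wx":0,"wy":0,"wz":0,"grip":1},{"dx":0,"dy":0,"dz":0,"wx":0,"wy":0,"wz":0,"grip":1},{"dx":0,"dy":0,"dz":0,"wx":0,"wy":0,"wz":0,"grip":1}]'
```

```text
time_s: 21.25
ee_pos: [536.6, 190.4, 150.6]
ee_rot: [179.9, -0.1, 69.8]
force: [-0.4, -1.0, -1.1]
gripper_width: 59.9
time_s: 22.25
ee_pos: [459.9, -188.0, 149.9]
ee_rot: [180.0, 0.0, -0.7]
force: [-0.4, 0.5, -2.1]
gripper_width: 59.6
time_s: 22.65
ee_pos: [461.1, -188.6, 150.0]
ee_rot: [-180.0, 0.0, -0.3]
force: [-0.6, 0.5, -1.1]
gripper_width: 59.7
```

```bash
python3 -m jog '[{"dx":-0.0005,"dy":-0.0007,"dz":-0.01,"wx":0,"wy":0,"wz":0,"grip":1},{"dx":0,"dy":0,"dz":-0.02,"wx":0,"wy":0,"wz":0,"grip":1},{"dx":0,"dy":0,"dz":-0.02,"wx":0,"wy":0,"wz":0,"grip":1},{"dx":0,"dy":0,"dz":-0.008,"wx":0,"wy":0,"wz":0,"grip":1},{"dx":0,"dy":0,"dz":-0.004,"wx":0,"wy":0,"wz":0,"grip":1},{"dx":0,"dy":0,"dz":-0.001,"wx":0,"wy":0,"wz":0,"grip":1},{"dx":0,"dy":0,"dz":-0.001,"wx":0,"wy":0,"wz":0,"grip":1},{"dx":0,"dy":0,"dz":0,"wx":0,"wy":0,"wz":0,"grip":1}]'
python3 -m jog '[{"dx":0,"dy":0,"dz":-0.0005,"wx":0,"wy":0,"wz":0,"grip":1},{"dx":0,"dy":0,"dz":-0.0005,"wx":0,"wy":0,"wz":0,"grip":1},{"dx":0,"dy":0,"dz":0,"wx":0,"wy":0,"wz":0,"grip":1}]'
```

```text
time_s: 23.45
ee_pos: [460.9, -190.5, 86.6]
ee_rot: [180.0, -0.1, -0.4]
force: [0.5, 0.2, -1.5]
gripper_width: 59.9
time_s: 23.75
ee_pos: [460.5, -190.4, 85.2]
ee_rot: [180.0, -0.0, -0.4]
force: [0.2, 0.0, -1.4]
gripper_width: 59.6
```

```bash
python3 -m jog '[{"dx":0,"dy":0.001,"dz":-0.0005,"wx":0,"wy":0,"wz":0,"grip":1},{"dx":0,"dy":0,"dz":-0.0005,"wx":0,"wy":0,"wz":0,"grip":1},{"dx":0,"dy":0,"dz":0,"wx":0,"wy":0,"wz":0,"grip":1}]'
python3 -m jog '[{"dx":0,"dy":0,"dz":-0.0005,"wx":0,"wy":0,"wz":0,"grip":1},{"dx":0,"dy":0,"dz":0,"wx":0,"wy":0,"wz":0,"grip":1}]'
```

```text
time_s: 24.05
ee_pos: [460.5, -189.3, 84.5]
ee_rot: [180.0, -0.0, -0.4]
force: [-1.0, 1.1, 2.8]
gripper_width: 59.7
time_s: 24.25
ee_pos: [460.5, -189.3, 84.5]
ee_rot: [180.0, -0.0, -0.4]
force: [-1.8, 1.2, 6.7]
gripper_width: 59.8
```

```bash
python3 -m jog '[{"dx":0,"dy":0,"dz":0,"wx":0,"wy":0,"wz":0,"grip":-0.4},{"dx":0,"dy":0,"dz":0,"wx":0,"wy":0,"wz":0,"grip":-0.7},{"dx":0,"dy":0,"dz":0,"wx":0,"wy":0,"wz":0,"grip":-1},{"dx":0,"dy":0,"dz":0,"wx":0,"wy":0,"wz":0,"grip":-1},{"dx":0,"dy":0,"dz":0.015,"wx":0,"wy":0,"wz":0,"grip":-1},{"dx":0,"dy":0,"dz":0.035,"wx":0,"wy":0,"wz":0,"grip":-1},{"dx":0,"dy":0,"dz":0.04,"wx":0,"wy":0,"wz":0,"grip":-1},{"dx":0,"dy":0,"dz":0.04,"wx":0,"wy":0,"wz":0,"grip":-1},{"dx":0.01,"dy":0.02,"dz":0.04,"wx":0,"wy":0,"wz":0,"grip":-1},{"dx":0.01,"dy":0.035,"dz":0.03,"wx":0,"wy":0,"wz":0,"grip":-1}]'
python3 -m jog '[{"dx":0.01,"dy":0.04,"dz":0.02,"wx":0,"wy":0,"wz":0,"grip":-1},{"dx":0.01,"dy":0.04,"dz":0,"wx":0,"wy":0,"wz":0,"grip":-1},{"dx":0.01,"dy":0.02,"dz":0,"wx":0,"wy":0,"wz":0,"grip":-1},{"dx":0,"dy":0,"dz":0,"wx":0,"wy":0,"wz":0,"grip":-1},{"dx":0,"dy":0,"dz":0,"wx":0,"wy":0,"wz":0,"grip":-1}]'
python3 w.py 12
python3 - <<'E'
from h import *
im,c=grab('scene','scene12.png')
E
python3 -m jog '[{"dx":0.01,"dy":0.025,"dz":-0.01,"wx":0,"wy":0,"wz":0,"grip":-1},{"dx":0.012,"dy":0.04,"dz":-0.01,"wx":0,"wy":0,"wz":0,"grip":-1},{"dx":0.012,"dy":0.04,"dz":-0.01,"wx":0,"wy":0,"wz":0,"grip":-1},{"dx":0.012,"dy":0.04,"dz":-0.01,"wx":0,"wy":0,"wz":0,"grip":-1},{"dx":0.012,"dy":0.04,"dz":-0.01,"wx":0,"wy":0,"wz":0,"grip":-1},{"dx":0.012,"dy":0.04,"dz":-0.01,"wx":0,"wy":0,"wz":0,"grip":-1},{"dx":0.012,"dy":0.03,"dz":-0.01,"wx":0,"wy":0,"wz":0,"grip":-1},{"dx":0.01,"dy":0.018,"dz":-0.01,"wx":0,"wy":0,"wz":0,"grip":-1},{"dx":0,"dy":0,"dz":0,"wx":0,"wy":0,"wz":0,"grip":-1},{"dx":0,"dy":0,"dz":0,"wx":0,"wy":0,"wz":0,"grip":-1}]'
python3 w.py 13
python3 - <<'E'
from h import *
a=cv2.imread('pics/w12.png')[:300];b=cv2.imread('pics/scene12.png')[270:420,290:490];d=cv2.imread('pics/w13.png')[:300,220:520]
g=np.zeros((600,800,3),np.uint8);g[:300,:640]=a;g[300:,:400]=cv2.resize(b,(400,300));g[300:,400:700]=d
cv2.imwrite('pics/c12.png',g)
E
```

```text
time_s: 25.25
ee_pos: [481.2, -135.3, 286.1]
ee_rot: [179.9, -0.2, -0.6]
force: [0.7, 0.3, 0.5]
gripper_width: 91.3
time_s: 25.75
ee_pos: [510.3, -34.4, 303.1]
ee_rot: [180.0, 0.1, -0.4]
force: [-0.2, -1.2, -0.6]
gripper_width: 91.1
[580.35077982 -35.14529734 473.65231272] [-2.51985409e-01  7.89365386e-04 -9.67730712e-01]
time_s: 26.85
ee_pos: [602.4, 237.3, 223.1]
ee_rot: [179.9, 0.1, -0.5]
force: [-0.3, 0.4, 0.2]
gripper_width: 91.2
[672.58991622 236.73545828 394.33206211] [-0.25122053  0.0010086  -0.96792935]
```

View pics/c12.png

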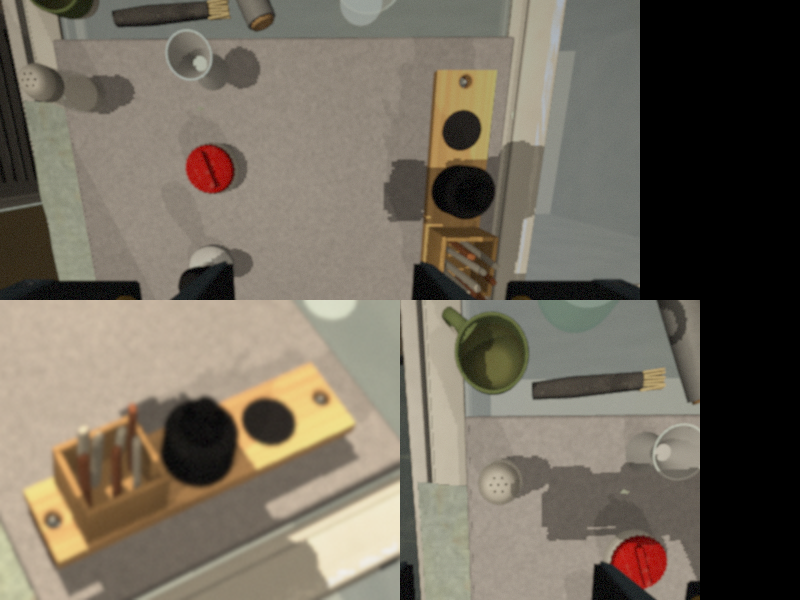

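Caddy and flask stand on their pads; the mill is almost straight below the camera at w13 (319,182). Compute its position.

Run:
```python
from t import *
c=json.load(open('w13.json'));c7=json.load(open('w7.json'));cs=json.load(open('scene6.json'));c0=json.load(open('top0.json'))
im=cv2.imread('pics/w13.png');g=cv2.medianBlur(cv2.cvtColor(im,cv2.COLOR_BGR2GRAY),3)[130:240,270:370]
print(cv2.HoughCircles(g,cv2.HOUGH_GRADIENT_ALT,1.2,20,param1=150,param2=0.6,minRadius=12,maxRadius=32))
print(ray(c,319,182,100),ray(c,319,182,60),tri([(c,319,182),(c7,223.7,66.7),(cs,330.5,144),(c0,214.7,185.2)]))
```

```text
[[[46.8     54.      20.07955]]]
[648.80281761 239.88606364 100.        ] [645.57012887 240.31423382  60.        ] [648.10768192 239.5775572  101.56626478]
```

```bash
python3 -m jog '[{"dx":0.02,"dy":0.0025,"dz":-0.01,"wx":0,"wy":0,"wz":0,"grip":-1},{"dx":0.02,"dy":0,"dz":-0.02,"wx":0,"wy":0,"wz":0,"grip":-1},{"dx":0.005,"dy":0,"dz":-0.035,"wx":0,"wy":0,"wz":0,"grip":-1},{"dx":0,"dy":0,"dz":-0.035,"wx":0,"wy":0,"wz":0,"grip":-1},{"dx":0,"dy":0,"dz":-0.03,"wx":0,"wy":0,"wz":0,"grip":-1},{"dx":0,"dy":0,"dz":-0.02,"wx":0,"wy":0,"wz":0,"grip":-1},{"dx":0,"dy":0,"dz":-0.01,"wx":0,"wy":0,"wz":0,"grip":-1},{"dx":0,"dy":0,"dz":-0.002,"wx":0,"wy":0,"wz":0,"grip":-1},{"dx":0,"dy":0,"dz":0,"wx":0,"wy":0,"wz":0,"grip":-0.6}]'
python3 -m jog '[{"dx":0,"dy":0,"dz":0,"wx":0,"wy":0,"wz":0,"grip":-0.3},{"dx":0,"dy":0,"dz":0,"wx":0,"wy":0,"wz":0,"grip":-0.1},{"dx":0,"dy":0,"dz":0,"wx":0,"wy":0,"wz":0,"grip":0},{"dx":0,"dy":0,"dz":0,"wx":0,"wy":0,"wz":0,"grip":0.1},{"dx":0,"dy":0,"dz":0,"wx":0,"wy":0,"wz":0,"grip":0.2},{"dx":0,"dy":0,"dz":0,"wx":0,"wy":0,"wz":0,"grip":0.5},{"dx":0,"dy":0,"dz":0,"wx":0,"wy":0,"wz":0,"grip":1},{"dx":0,"dy":0,"dz":0,"wx":0,"wy":0,"wz":0,"grip":1}]' 18
```

```text
time_s: 27.8
ee_pos: [648.2, 240.7, 62.8]
ee_rot: [-180.0, -0.1, -0.5]
force: [-0.6, 0.0, 0.3]
gripper_width: 85.7
time_s: 28.6
ee_pos: [647.5, 241.1, 61.6]
ee_rot: [180.0, 0.0, -0.4]
force: [-0.1, -1.8, 1.4]
gripper_width: 39.4
```

```bash
python3 -m jog '[{"dx":0,"dy":0,"dz":0.005,"wx":0,"wy":0,"wz":0,"grip":1},{"dx":0,"dy":0,"dz":0.02,"wx":0,"wy":0,"wz":0,"grip":1},{"dx":0,"dy":0,"dz":0.025,"wx":0,"wy":0,"wz":0,"grip":1},{"dx":0,"dy":0,"dz":0.03,"wx":0,"wy":0,"wz":0,"grip":1},{"dx":0,"dy":0,"dz":0.02,"wx":0,"wy":0,"wz":0,"grip":1},{"dx":-0.001,"dy":-0.015,"dz":0,"wx":0,"wy":0,"wz":0,"grip":1},{"dx":-0.003,"dy":-0.03,"dz":0,"wx":0,"wy":0,"wz":0,"grip":1}]'
python3 -m jog '[{"dx":-0.005,"dy":-0.04,"dz":0,"wx":0,"wy":0,"wz":0,"grip":1},{"dx":-0.005,"dy":-0.04,"dz":0,"wx":0,"wy":0,"wz":0,"grip":1},{"dx":-0.005,"dy":-0.04,"dz":0,"wx":0,"wy":0,"wz":0,"grip":1},{"dx":-0.005,"dy":-0.04,"dz":0,"wx":0,"wy":0,"wz":0,"grip":1},{"dx":-0.005,"dy":-0.04,"dz":0,"wx":0,"wy":0,"wz":0,"grip":1},{"dx":-0.005,"dy":-0.04,"dz":0,"wx":0,"wy":0,"wz":0,"grip":1},{"dx":-0.005,"dy":-0.04,"dz":0,"wx":0,"wy":0,"wz":0,"grip":1},{"dx":-0.005,"dy":-0.04,"dz":0,"wx":0,"wy":0,"wz":0,"grip":1},{"dx":-0.001,"dy":-0.04,"dz":0,"wx":0,"wy":0,"wz":0,"grip":1},{"dx":0,"dy":-0.025,"dz":0,"wx":0,"wy":0,"wz":0,"grip":1}]'
python3 -m jog '[{"dx":0,"dy":0,"dz":0,"wx":0,"wy":0,"wz":0,"grip":1},{"dx":0,"dy":0,"dz":0,"wx":0,"wy":0,"wz":0,"grip":1},{"dx":0,"dy":0,"dz":0,"wx":0,"wy":0,"wz":0,"grip":1}]'
```

```text
time_s: 29.3
ee_pos: [643.3, 196.6, 161.1]
ee_rot: [-180.0, -0.0, -0.3]
force: [0.3, -0.5, -1.9]
gripper_width: 38.9
time_s: 30.3
ee_pos: [600.3, -192.3, 159.9]
ee_rot: [180.0, 0.2, -0.5]
force: [-0.1, -0.5, -0.0]
gripper_width: 39.0
time_s: 30.6
ee_pos: [601.8, -188.0, 160.8]
ee_rot: [-180.0, 0.1, -0.4]
force: [0.1, 0.8, -1.1]
gripper_width: 39.1
```

```bash
python3 -m jog '[{"dx":0.0005,"dy":0,"dz":-0.01,"wx":0,"wy":0,"wz":0,"grip":1},{"dx":0,"dy":0,"dz":-0.02,"wx":0,"wy":0,"wz":0,"grip":1},{"dx":0,"dy":0,"dz":-0.02,"wx":0,"wy":0,"wz":0,"grip":1},{"dx":0,"dy":0,"dz":-0.008,"wx":0,"wy":0,"wz":0,"grip":1},{"dx":0,"dy":0,"dz":-0.004,"wx":0,"wy":0,"wz":0,"grip":1},{"dx":0,"dy":0,"dz":-0.001,"wx":0,"wy":0,"wz":0,"grip":1},{"dx":0,"dy":0,"dz":0,"wx":0,"wy":0,"wz":0,"grip":1},{"dx":0,"dy":0,"dz":0,"wx":0,"wy":0,"wz":0,"grip":1}]'
python3 -m jog '[{"dx":0,"dy":0,"dz":-0.0005,"wx":0,"wy":0,"wz":0,"grip":1},{"dx":0,"dy":0,"dz":-0.0005,"wx":0,"wy":0,"wz":0,"grip":1},{"dx":0,"dy":0,"dz":0,"wx":0,"wy":0,"wz":0,"grip":1}]'
```

```text
time_s: 31.4
ee_pos: [603.5, -189.0, 99.4]
ee_rot: [180.0, -0.1, -0.4]
force: [0.3, 0.3, -0.9]
gripper_width: 39.1
time_s: 31.7
ee_pos: [603.0, -188.9, 97.7]
ee_rot: [180.0, -0.0, -0.4]
force: [-0.0, 0.8, -1.1]
gripper_width: 39.0
```

```bash
python3 -m jog '[{"dx":-0.0005,"dy":-0.0006,"dz":-0.001,"wx":0,"wy":0,"wz":0,"grip":1},{"dx":0,"dy":0,"dz":-0.0005,"wx":0,"wy":0,"wz":0,"grip":1},{"dx":0,"dy":0,"dz":0,"wx":0,"wy":0,"wz":0,"grip":1}]'
python3 -m jog '[{"dx":0,"dy":0,"dz":-0.0005,"wx":0,"wy":0,"wz":0,"grip":1},{"dx":0,"dy":0,"dz":0,"wx":0,"wy":0,"wz":0,"grip":1}]'
```

```text
time_s: 32.0
ee_pos: [602.4, -189.5, 95.9]
ee_rot: [180.0, 0.0, -0.4]
force: [-0.6, 0.2, -1.2]
gripper_width: 39.0
time_s: 32.2
ee_pos: [602.6, -189.5, 95.6]
ee_rot: [180.0, -0.0, -0.4]
force: [-0.2, 0.0, -0.1]
gripper_width: 38.8
```

```bash
python3 -m jog '[{"dx":0,"dy":0,"dz":-0.0003,"wx":0,"wy":0,"wz":0,"grip":1},{"dx":0,"dy":0,"dz":0,"wx":0,"wy":0,"wz":0,"grip":1},{"dx":0,"dy":0,"dz":0,"wx":0,"wy":0,"wz":0,"grip":0.05},{"dx":0,"dy":0,"dz":0,"wx":0,"wy":0,"wz":0,"grip":-0.2},{"dx":0,"dy":0,"dz":0,"wx":0,"wy":0,"wz":0,"grip":-0.5},{"dx":0,"dy":0,"dz":0,"wx":0,"wy":0,"wz":0,"grip":-0.8},{"dx":0,"dy":0,"dz":0.015,"wx":0,"wy":0,"wz":0,"grip":-1},{"dx":0,"dy":0,"dz":0.035,"wx":0,"wy":0,"wz":0,"grip":-1},{"dx":0,"dy":0,"dz":0.04,"wx":0,"wy":0,"wz":0,"grip":-1},{"dx":0,"dy":0,"dz":0.04,"wx":0,"wy":0,"wz":0,"grip":-1}]'
python3 -m jog '[{"dx":-0.01,"dy":0.01,"dz":0.035,"wx":0,"wy":0,"wz":0,"grip":-1},{"dx":-0.03,"dy":0.02,"dz":0.02,"wx":0,"wy":0,"wz":0,"grip":-1},{"dx":-0.04,"dy":0.02,"dz":0.02,"wx":0,"wy":0,"wz":0,"grip":-1},{"dx":-0.04,"dy":0.01,"dz":0.02,"wx":0,"wy":0,"wz":0,"grip":-1},{"dx":-0.03,"dy":0,"dz":0,"wx":0,"wy":0,"wz":0,"grip":-1},{"dx":0,"dy":0,"dz":0,"wx":0,"wy":0,"wz":0,"grip":-1},{"dx":0,"dy":0,"dz":0,"wx":0,"wy":0,"wz":0,"grip":-1}]'
python3 w.py 14
python3 - <<'E'
from h import *
for n in('scene','top'): grab(n,n+'14.png')
a=cv2.imread('pics/w14.png')[:300];b=cv2.imread('pics/scene14.png')[130:420,215:505];d=cv2.imread('pics/top14.png')[155:330,190:480]
g=np.zeros((600,800,3),np.uint8);g[:300,:640]=a;g[300:,:310]=cv2.resize(b,(310,300));g[300:,310:800]=cv2.resize(d,(490,300))
cv2.imwrite('pics/c14.png',g)
E
```

```text
time_s: 33.2
ee_pos: [602.1, -189.3, 226.3]
ee_rot: [-180.0, 0.0, -0.4]
force: [-0.2, -1.1, 0.1]
gripper_width: 91.1
time_s: 33.9
ee_pos: [452.4, -129.5, 320.7]
ee_rot: [180.0, -0.1, -0.4]
force: [-0.1, -0.3, -0.2]
gripper_width: 91.0
[ 522.91626457 -129.87347092  490.7672059 ] [-0.25037913  0.0013259  -0.96814696]
```

View pics/c14.png

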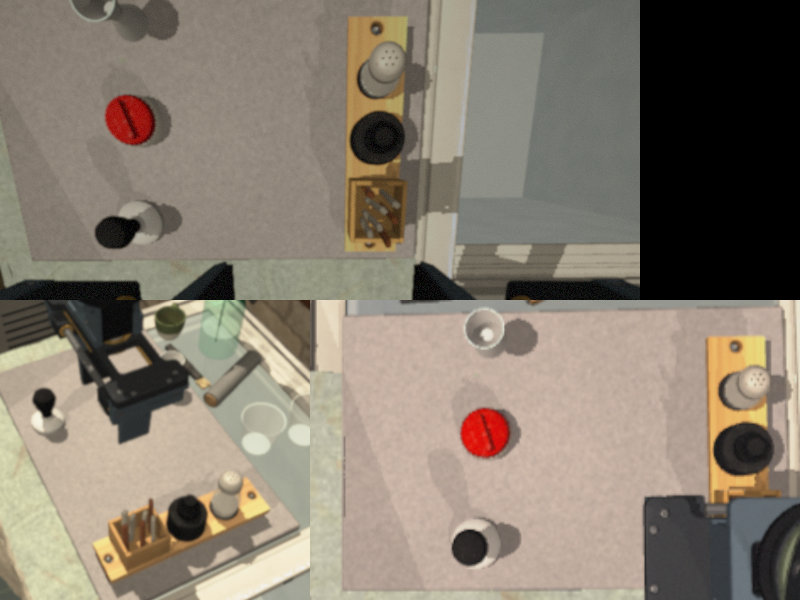

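All three stand on their pads; jigger, timer and tamper are unmoved. Last check: overlay of the ideal outlines (centred on the measured pads) on the wrist and scene views.

Run:
```python
from t import *
def ov(fn,c,roi,s):
    im=cv2.imread(f'pics/{fn}.png')[roi[2]:roi[3],roi[0]:roi[1]];im=cv2.resize(im,None,fx=s,fy=s,interpolation=cv2.INTER_CUBIC)
    im=cv2.convertScaleAbs(im,alpha=1.5,beta=25)
    def dr(P,col):
        p=np.array([(proj(c,x)-[roi[0]-.5,roi[2]-.5])*s for x in P]);cv2.polylines(im,[p.round().astype(int)],True,col,1)
    a=np.linspace(0,2*np.pi,60)
    circ=lambda x,y,z,r:[(x+r*np.cos(t),y+r*np.sin(t),z) for t in a]
    rec=lambda x,y,z,w,h:[(x+i*w/2,y+j*h/2,z) for i,j in((1,1),(1,-1),(-1,-1),(-1,1))]
    for z in(60,101): dr(circ(536.6,-189.4,z,28.5),(0,255,0))
    dr(circ(536.6,-189.4,134,10),(0,255,0))
    dr(circ(602.5,-189.8,60,22),(255,255,0))
    dr(rec(459.8,-189.2,112,68,60),(255,0,255));dr(rec(459.8,-189.2,60,68,60),(255,0,255))
    dr(rec(532.6,-189.4,60,264,64),(0,0,255))
    return im
a=ov('w14',json.load(open('w14.json')),(330,430,5,255),2.4)
b=ov('scene14',json.load(open('scene6.json')),(295,475,280,415),3)
g=np.zeros((600,800,3),np.uint8);g[:a.shape[0],:a.shape[1]]=a;g[:b.shape[0],250:250+b.shape[1]]=b[:,:550]
cv2.imwrite('pics/c15.png',g)
```

```text
(no output)
```

View pics/c15.png

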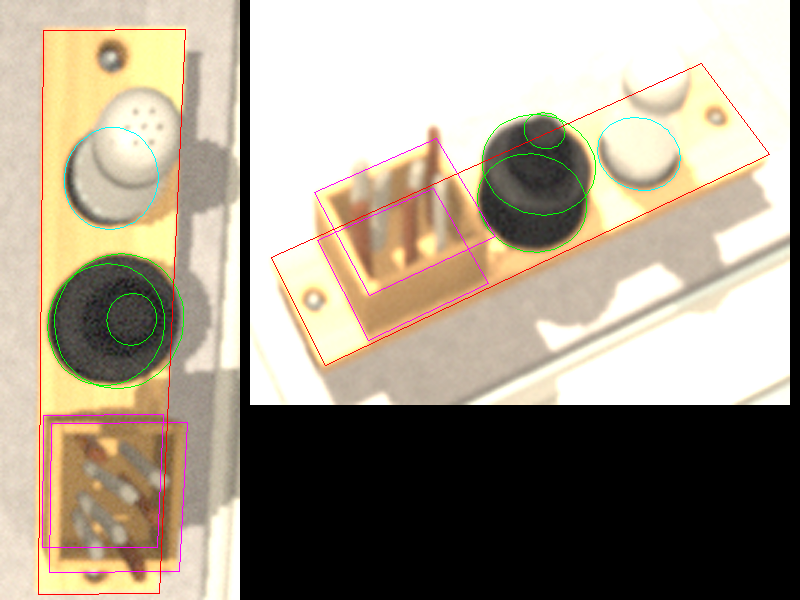

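Overlay: outlines agree within about 2 mm; a dark crescent of pad shows beside the mill in the wrist view at (70,190). I check it numerically by profiles at plate height.

Run:
```python
from t import *
V={}
for fn,cj in(('w14','w14'),('scene14','scene6')):
    c=json.load(open(cj+'.json'));im=cv2.imread(f'pics/{fn}.png');hs=cv2.cvtColor(im,cv2.COLOR_BGR2HSV)
    R=np.array(c['R']);o=-R.T@np.array(c['t'])
    for n,p in(('mill',(602.5,-189.8)),('flask',(536.6,-189.4))):
        d=o[:2]-p;d/=np.linalg.norm(d);e=np.array([-d[1],d[0]])
        for nm,w in(('toward',d),('side+',e),('side-',-e)):
            r=np.arange(14,36,1.5);z=60 if nm=='toward' else (62)
            P=np.array([proj(c,(*(np.array(p)+w*k),z)) for k in r],np.float32)
            s=cv2.remap(hs,P[:,0].reshape(1,-1),P[:,1].reshape(1,-1),cv2.INTER_NEAREST)[0]
            print(fn,n,nm,w.round(2),' '.join(f'{k:g}:{a[2]}/{a[1]}' for k,a in zip(r,s)))
```

```text
w14 mill toward [-0.8  0.6] 14:126/45 15.5:107/41 17:76/50 18.5:44/35 20:52/108 21.5:112/143 23:176/130 24.5:176/133 26:176/132 27.5:174/133 29:173/139 30.5:177/134 32:173/137 33.5:173/137 35:173/131
w14 mill side+ [-0.6 -0.8] 14:121/48 15.5:121/42 17:117/48 18.5:116/51 20:115/49 21.5:119/84 23:124/119 24.5:131/134 26:129/140 27.5:131/152 29:134/145 30.5:149/128 32:172/122 33.5:178/112 35:176/117
w14 mill side- [0.6 0.8] 14:127/44 15.5:127/50 17:127/42 18.5:116/33 20:88/32 21.5:87/108 23:145/141 24.5:168/138 26:172/133 27.5:168/140 29:169/139 30.5:173/136 32:176/132 33.5:178/130 35:174/136
w14 flask toward [-0.22  0.97] 14:36/28 15.5:28/36 17:38/40 18.5:39/52 20:32/56 21.5:35/22 23:27/104 24.5:32/32 26:15/204 27.5:53/144 29:151/137 30.5:173/131 32:172/133 33.5:156/114 35:128/42
w14 flask side+ [-0.97 -0.22] 14:12/191 15.5:28/27 17:36/50 18.5:38/34 20:39/46 21.5:35/66 23:42/73 24.5:36/42 26:37/62 27.5:82/137 29:138/139 30.5:165/138 32:178/135 33.5:179/134 35:179/131
w14 flask side- [0.97 0.22] 14:16/64 15.5:25/112 17:23/67 18.5:32/56 20:33/8 21.5:35/29 23:36/71 24.5:34/38 26:42/30 27.
[... 568 characters left out ...]
157/117 23:215/135 24.5:235/132 26:237/130 27.5:237/130 29:237/130 30.5:236/132 32:234/131 33.5:227/133 35:232/131
scene14 flask toward [-0.63 -0.78] 14:21/36 15.5:21/36 17:19/27 18.5:20/26 20:19/67 21.5:21/12 23:21/12 24.5:31/58 26:31/58 27.5:68/128 29:122/136 30.5:157/133 32:168/135 33.5:172/135 35:171/136
scene14 flask side+ [ 0.78 -0.63] 14:37/55 15.5:37/34 17:30/51 18.5:29/53 20:20/38 21.5:24/21 23:19/27 24.5:17/60 26:31/115 27.5:81/132 29:121/137 30.5:147/135 32:164/131 33.5:174/135 35:186/133
scene14 flask side- [-0.78  0.63] 14:50/51 15.5:45/40 17:39/59 18.5:36/57 20:25/61 21.5:25/10 23:19/40 24.5:22/23 26:39/118 27.5:101/131 29:190/138 30.5:229/131 32:238/131 33.5:236/132 35:236/132
```

```bash
python3 -c "
from workcell import env
s=env.state();print(s['time_s'],s['ee_pos'],s['qvel'],s['force'])
print(env.job_done())"
```

```text
34.05 [ 453.32635177 -129.62005186  319.63894829] [ 0.03165898  0.4568049   0.00266625 -0.0456713   0.14259372 -0.04014189] [0.20195146 0.05645772 1.03046529]
the job is handed in; nothing more can be done
None
```

I handed the job in at about 34 s of the allowed 102 s. The plate is home on both pins, and the flask, caddy and mill stand upright on their pads. They were placed in that order, after the plate. The hand-in reports no verdict.

**Last checks**
- **Plate:** pad positions worked out from the wrist and scene views agreed with the plate top at z = 60 mm, which is fully home. Both pins showed in their holes.
- **Flask and caddy:** their outlines lie within about 2 mm of the pad centres. The caddy is square to the plate, with its 68 mm side along the plate's 66 mm pad side. Its rim looked about 1–2 mm off toward the far end, while its base outline in the scene view fitted.
- **Mill:** it is centred to within about 2 mm. The two views disagreed slightly. The wrist view showed a thin dark crescent of pad beside the mill, which I put down to its base being narrower than stated: the grip closed to 39 mm, not 44 mm. I didn't confirm that.
- **Other things:** the jigger, tamper and timer were not touched and looked unmoved.
- **Robot:** no reported contact force went above about 7 N, and the arm was clear of everything at the end.

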